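Rake the heel-rubber offcuts from under the shoe jack

ROBOT

A 6-joint arm with a two-finger parallel gripper is mounted at the origin on the work surface. World frame = base frame: x ahead of the robot, y to its left, z up, the work surface at z = 0. Lengths are in m, angles in rad, forces in N, time in s.
With the tool pointing down it reaches from about 0.4 to 0.825 m from the base axis. Payload 7 kg.
Tool frame: the origin (TCP) lies on the front face of the gripper's body, between the roots of the fingers; the fingertips stand 66 mm ahead of it and the grasp point (between the pads) lies bot.tcp_to_grasp ahead of it (bot.tcp_to_grasp is the distance from the TCP to the grasp point, in m); z points along the fingers, y is the direction in which the jaws open and shut (so a half turn about z gives the same grasp; the last joint's range is limited). The gripper opens to 88 mm and grips with 3 to 60 N. Pads are 19 mm wide; open, the fingers measure 130 mm over their backs; the gripper's body (78 mm by 193 mm) begins 47 mm behind the grasp point.
Start: joints at [1.597, 0.359, 0.012, 0, -1.224, -0.288], TCP at [0.175, 0.652, 0.292] pointing down, gripper open.
Joint ranges: [-3.07, 3.07], [-1.43, 2.12], [-1.02, 1.25], [-3.03, 1.67], [-3.05, -0], [-3.03, 3.03]. Speed limits (rad/s): [2.39, 2.39, 3.01, 3.14, 3.14, 3.14].

INTERFACE

Orientations are given as a unit quaternion [x, y, z, w].
In Python, from station import bot gives the robot as it stands.
- The arm moves only by the shell command python3 -m crank 'ROWS'. ROWS is JSON, a list of rows, each an object of numbers: "tx", "ty", "tz": the shift along the tool's x, y, z in m; "rx", "ry", "rz": the turn, a rotation vector about the tool's x, y, z in rad; "grip": the closure in counts, from 0 (fully open) to 255 (shut). A call has 1 to 10 rows; each row is the pose to reach, as a shift and turn from the pose measured when the call began, along the tool's axes at that moment; what a row does not reach only later rows make up. A row lasts 1/8 s, in which the tool goes at most 62.5 mm and 10.7 degrees, less where a joint would pass 70% of its speed; a pose out of reach is approached as far as the arm can. A call with a gripper value outside its range is refused whole. The fingers move at their own pace and stop on an object; the grip force is fixed at half the most. Time passes only in rows, so rows that repeat a pose let the fingers close. It gives the time, the measured TCP pose, the force and the opening at its end, in the units of the state.
- bot.sense(): the state, without advancing time (a new reading comes with each control period).
- bot.camera(name): name is "scene" or "top" or "wrist"; returns a dict with "color" (384x512x3 uint8, red, green, blue), "fx", "fy", "cx", "cy" (pixels), "pose" (4x4, takes a point from camera to world coordinates). Camera axes: x right, y up, looking along -z (the intrinsics and any distortion apply to the point x, -y, -z); pixel columns grow to the right and rows downward; lengths in m; the calibration is good to about 2 mm. The wrist camera is an equidistant fisheye: a pixel r from the principal point sees the ray r / f radians off the axis. A picture is of the moment at which its call begins. There is no depth.
- bot.job_done(): hands the job in, once; it reports no verdict.
The state is a dict: "t": time; "qpos": joint angles; "joint_velocities": joint speeds; "tau": joint torques, N m; "tool_pos": TCP position; "tcp_rot": TCP orientation; "force": force on the tool from outside, world axes, zero at the start; "torque": the same for the moment, N m; "opening": opening from 0.0 (shut) to 1.0 (fully open).
Only numpy, scipy, OpenCV 4.12 (cv2) and the standard library are available. Lean on these libraries where they do the work, as an engineer would, in place of code of your own. Each camera call takes 0.05 s, during which the arm holds its last target.

TASK

Take the scraper by its handle and rake all five loose heel-rubber offcuts off the white trimming board into the pan along its left edge, reaching in under the shoe on the jack; the offcuts carry sharp nail ends, so move them with the scraper only and never touch them with the fingers. Do not knock the shoe, its jack, the new heel lift behind the jack or the other things on the bench, and when the board is clear stand the scraper back upright on its green mat.

Things in the scene. Friction and masses are not known exactly. Their poses are not given: they have to be found in the camera images.
- stand: Trimming board on cleats with a sheet-metal pan along its left edge, fixed. Origin: on the bench under the board's centre; x points across the board away from the pan, roughly to the robot's right (world -y), y along the pan edge, roughly away from the robot, z up. The white board is 250 mm (x) by 300 mm (y), its top 45 mm above the bench, without rails.
- board_edge (a point): Middle of the board's pan-side edge, on its top surface (stand frame x -125, y 0, z 45 mm); same axes as the stand.
- pan_floor (a point): Centre of the pan's inner floor (stand frame x -164.5, y 0, z 2 mm); same axes as the stand. The open pan butts on the board's -x edge: inside 76 mm (x) by 300 mm (y), floor 2 mm and rims 40 mm above the bench, so the rims are 5 mm below the board's top.
- jack: Green cast shoe jack bolted to the board, carrying a cream block-heel shoe sole up; all fixed. Origin: centre of the jack's foot, on the board's top; z up; the shoe's toe points along +y. Round foot 64 mm across and 9 mm high, tapering (33 mm across at 22 mm up) into a post 30 mm across with a 40 mm collar 74 to 82 mm up.
- shoe_ball (a point): Sole side of the shoe at its widest part: jack frame x 0, y 110, z 200 mm. In that frame the shoe spans y -64 (heel) to 188 (toe), centred on x = 0; full width 98 mm at y 112, 86 at 72, 74 from 32 to -46. Its underside is 142 mm above the board at y 112, 122 at 72, 110 at 32, about 81 round the post, 93 at the heel.
- scraper: Hand scraper, loose, about 0.17 kg: wooden block with a steel sole and a red handle. Origin: centre of the block's underside. Block 44 mm (x) by 80 mm (y) by 22 mm high; its straight 80 mm face on the -x side (x = -22), under the handle, is the raking face. It starts standing on its block on the mat, raking face to the robot's left, and stands by itself.
- scraper_grip (a point): Point on the handle's axis (scraper frame x -81, y 0, z 99 mm), good to grip with the fingers closing along y. The handle leans 42 degrees from vertical towards the scraper's -x: its axis runs from x -6, z 16 mm straight to x -92, z 111 mm; section 24 mm (y) by 20 mm.
- mat: Dark green rubber tool mat lying on the bench, fixed, 140 mm (x) by 150 mm (y), 3 mm thick. Origin: centre of its underside; z up. x and y as for the stand, roughly. It lies to the left of the pan.
- offcut_1: Offcut of heel rubber, loose, 11 g: black rectangle 30 x 22 mm, 10 mm thick, with a nail end showing on top. Origin: middle of its underside. It starts lying flat on the white board, between the pan and the shoe or partly under the shoe, beside the post.
- offcut_2: Offcut of heel rubber, loose, 11 g: tan strip 36 x 16 mm, 10 mm thick, with a nail end showing on top. Origin: middle of its underside. It starts lying flat on the white board, between the pan and the shoe or partly under the shoe, beside the post.
- offcut_3: Offcut of heel rubber, loose, 11 g: black L-shape 30 x 24 mm with arms 12 mm wide (30 mm arm along its x, on its -y side), 10 mm thick, with a nail end showing on top. Origin: middle of its underside. It starts lying flat on the white board, between the pan and the shoe or partly under the shoe, beside the post.
- offcut_4: Offcut of heel rubber, loose, 11 g: tan D-shape 26 x 24 mm (its flat side at x -14, its round side at x 12 mm), 10 mm thick, with a nail end showing on top. Origin: middle of its underside. It starts lying flat on the white board, between the pan and the shoe or partly under the shoe, beside the post.
- offcut_5: Offcut of heel rubber, loose, 11 g: brown square 26 x 26 mm, 10 mm thick, with a nail end showing on top. Origin: middle of its underside. It starts lying flat on the white board, between the pan and the shoe or partly under the shoe, beside the post.
- new_lift: Bystander: new brown heel lift, loose, 44 (x) by 52 (y) by 12 mm, lying on the board behind (+x of) the jack's foot. Origin: centre of its underside.
- glue_tin: Bystander: yellow-banded metal glue tin, loose, 80 mm across, 124 mm high with its black cap. Origin: centre of its underside. It stands on the bench to the right of the board.
- thread_cone: Bystander: cone of orange thread, loose, 60 mm across its foot, 117 mm high. Origin: centre of its underside.
- flask: Bystander: brown drinking flask with a purple cap, loose, 72 mm across, 212 mm high. Origin: centre of its underside.

How it is judged:
By the outcome, as a careful person would: the job done as asked, in the order asked, and still so for the second after the job is handed in, with the robot touching nothing.
It also fails if it takes over 64 s, if anything falls off the work surface, if the arm or the gripper's body presses on something with over 40 N, if the wrist force passes 120 N, or if a joint passes its speed limit or range.

## Working session

There is one attempt and no reset: what is moved stays moved. The work goes in short steps, Python scripts to look and compute and a shell command to move; the robot and the scene stay as the last step left them, time stands still between calls to the robot, and variables do not carry over. Pictures are saved under pics/ and viewed, and the job is handed in when it is done.

```bash
ls; mkdir -p pics; python3 - <<'E'
from station import bot
import cv2,numpy as np
print(bot.tcp_to_grasp); print(bot.sense())
for n in ["scene","top","wrist"]:
    c=bot.camera(n); cv2.imwrite(f"pics/{n}0.png",cv2.cvtColor(c["color"],cv2.COLOR_RGB2BGR))
    print(n,c["fx"],c["fy"],c["cx"],c["cy"],np.round(c["pose"],4).tolist(),[k for k in c])
E
```

```text
pics
0.0468
{'t': 0.0, 'qpos': array([ 1.59709735e+00,  3.59403169e-01,  1.10712410e-02, -3.58988751e-04,
       -1.22407054e+00, -2.88077172e-01]), 'joint_velocities': array([ 1.01951698e-04, -1.30833531e-04, -4.53260852e-05, -4.19735370e-04,
       -6.40551667e-04, -6.09947595e-04]), 'tau': array([-5.05669523e-04, -5.82726645e+01,  2.93059945e+01,  6.99714527e+00,
        6.96104922e-03, -1.46141033e-04]), 'tool_pos': array([0.17461802, 0.65164201, 0.29121585]), 'tcp_rot': array([ 9.91438064e-01, -1.30575237e-01, -4.09682854e-05,  8.19588512e-04]), 'force': array([ 0.25026436,  1.87578372, -0.83663385]), 'torque': array([ 0.01122139,  0.00063376, -0.00914173]), 'opening': 1.002010771856882}
scene 420.95146463331275 420.95146463331275 258.6509858636754 188.37687604672706 [[0.4239, -0.6021, 0.6766, 1.3457], [0.9055, 0.2973, -0.3028, -0.3168], [-0.0189, 0.741, 0.6712, 0.9098], [0.0, 0.0, 0.0, 1.0]] ['color', 'fx', 'fy', 'cx', 'cy', 'pose']
top 415.532524539674 415.532524539674 247.87177382408035 189.82453450292522 [[0.0088, 0.9925, -0.1218, 0.4429], [-0.9996, 0.0056, -0.0267, 0.0061], [-0.0258, 0.122, 0.9922, 1.3763], [0.0, 0.0, 0.0, 1.0]] ['color', 'fx', 'fy', 'cx', 'cy', 'pose']
wrist 297.3186396354542 297.3186396354542 260.4995537258935 191.71876245906248 [[-0.2593, 0.924, 0.2811, 0.2518], [-0.9658, -0.2487, -0.0735, 0.6327], [0.002, -0.2906, 0.9569, 0.3841], [0.0, 0.0, 0.0, 1.0]] ['color', 'fx', 'fy', 'cx', 'cy', 'pose']
```

View pics/scene0.png

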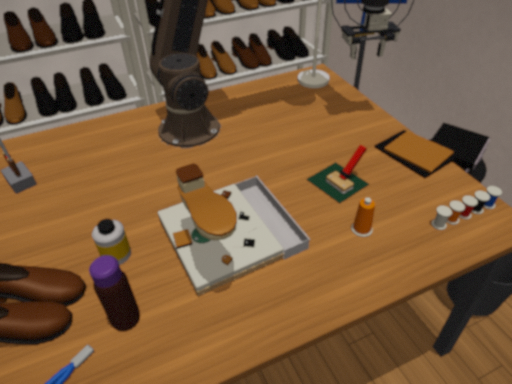

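View pics/top0.png

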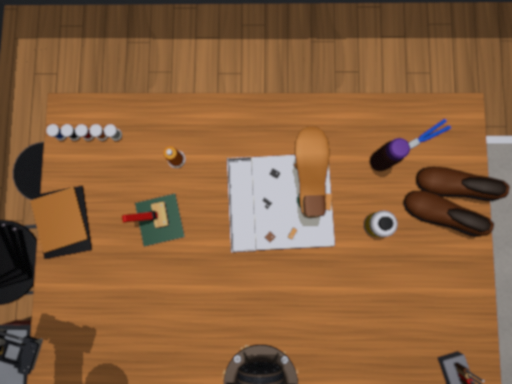

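View pics/wrist0.png

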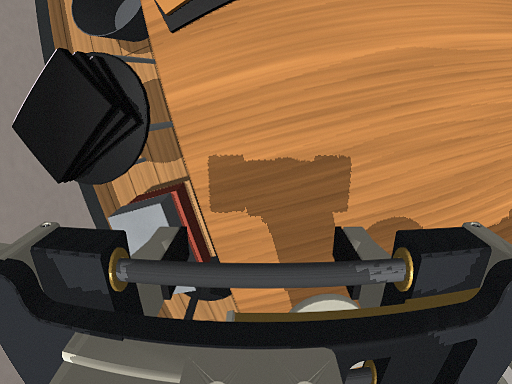

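The scene view shows the board at about (235,235), the scraper on its mat at (340,180), the cone at (364,215) and the flask at (115,290). In the top view the board is at (280,203), the scraper at (155,216) and three or four offcuts are visible. I'll enlarge both.

```bash
python3 - <<'E'
import cv2
a=cv2.imread("pics/top0.png")[145:260,110:345]; cv2.imwrite("pics/top0z.png",cv2.resize(a,None,fx=3.4,fy=3.4,interpolation=cv2.INTER_CUBIC))
a=cv2.imread("pics/scene0.png")[130:295,150:390]; cv2.imwrite("pics/scene0z.png",cv2.resize(a,None,fx=3.3,fy=3.3,interpolation=cv2.INTER_CUBIC))
E
```

```text
(no output)
```

View pics/top0z.png

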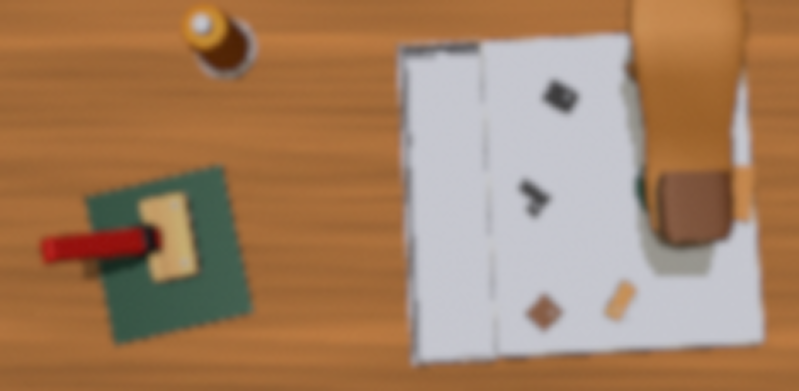

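View pics/scene0z.png

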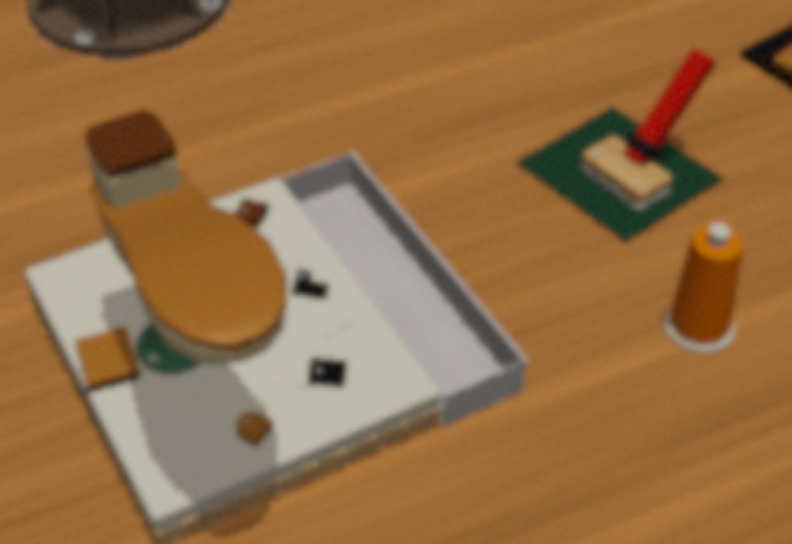

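The four offcuts near the pan show in the enlarged top view: the rectangle (560,97), the L (535,197), the square (543,312) and the strip (620,300). The tan D shows only in the scene view at (253,427), under the toe. The new lift is at (107,358). Next I'll turn these into positions.

```bash
cat > h.py <<'E'
import numpy as np, cv2
from station import bot
def ray(c,u,v,fish=False):
    x=(u-c["cx"])/c["fx"]; y=(v-c["cy"])/c["fy"]
    if fish:
        r=np.hypot(x,y); k=np.tan(r)/r if r>0 else 1; x*=k;y*=k
    P=np.array(c["pose"]); d=P[:3,:3]@np.array([x,-y,-1.0]); return P[:3,3],d/np.linalg.norm(d)
def onz(c,u,v,z,fish=False):
    o,d=ray(c,u,v,fish); return o+d*(z-o[2])/d[2]
def tri(r):
    A=sum(np.eye(3)-np.outer(d,d) for o,d in r); b=sum((np.eye(3)-np.outer(d,d))@o for o,d in r)
    p=np.linalg.solve(A,b); e=[np.linalg.norm((np.eye(3)-np.outer(d,d))@(p-o)) for o,d in r]; return p,max(e)
def proj(c,p,fish=False):
    P=np.array(c["pose"]); q=P[:3,:3].T@(np.asarray(p)-P[:3,3]); x=q[0]/-q[2]; y=-q[1]/-q[2]
    if fish:
        t=np.hypot(x,y);k=np.arctan(t)/t;x*=k;y*=k
    return np.array([c["cx"]+c["fx"]*x,c["cy"]+c["fy"]*y])
def save(c,name,box=None,s=1,rot=None):
    im=cv2.cvtColor(c["color"],cv2.COLOR_RGB2BGR)
    if box: im=im[box[1]:box[3],box[0]:box[2]]
    im=cv2.resize(im,None,fx=s,fy=s,interpolation=cv2.INTER_CUBIC); cv2.imwrite("pics/"+name+".png",im)
E
python3 - <<'E'
from h import *
np.set_printoptions(precision=4,suppress=True)
T=bot.camera("top"); S=bot.camera("scene")
t=lambda u,v:((u+.5)/3.4-.5+110,(v+.5)/3.4-.5+145)
s=lambda u,v:((u+.5)/3.3-.5+150,(v+.5)/3.3-.5+130)
print("board top corners z.045, top view")
# pan/board edge top & bottom; far right corner; near right
for n,p in dict(edgeFar=(484,42),edgeNear=(497,356),nearR=(764,342)).items(): print(n,onz(T,*t(*p),.045))
for n,p in dict(panFarL=(402,47),panNearL=(414,362)).items(): print(n,onz(T,*t(*p),.040))
print("scene")
for n,p in dict(edgeFar=(440,403),edgeNear=(280,180),farR=(157,528),nearR=(27,270)).items(): print(n,onz(S,*s(*p),.045))
for n,a,b in [("rect",(560,97),(327,372)),("L",(535,197),(310,286)),("sq",(543,312),(252,211))]:
    print(n,onz(T,*t(*a),.055),onz(S,*s(*b),.055),tri([ray(T,*t(*a)),ray(S,*s(*b))]))
print("strip",onz(T,*t(620,300),.055)); print("D",onz(S,*s(253,427),.055))
print("Dhint",onz(T,*t(630,72),.055))
print("lift scene",onz(S,*s(105,355),.057),"top edge",onz(T,*t(742,193),.057))
print("mat"); 
for a,b in [((88,198),(625,239)),((222,168),(720,178)),((250,315),(613,110)),((117,343),(520,163))]: print(onz(T,*t(*a),.003),onz(S,*s(*b),.003))
print("block top"); 
for p in [(140,201),(182,193),(198,272),(156,281)]: print(onz(T,*t(*p),.025))
for p in [(583,158),(612,136),(672,178),(642,200)]: print(onz(S,*s(*p),.025))
print("handle end",tri([ray(T,*t(45,250)),ray(S,*s(704,60))]))
print("heel top corners"); 
for p in [(662,178),(732,172),(730,240),(672,243)]: print(onz(T,*t(*p),.22))
print("cone",tri([ray(T,*t(202,22)),ray(S,*s(718,232))]))
E
```

```text
board top corners z.045, top view
edgeFar [0.7142 0.0294 0.045 ]
edgeNear [0.4163 0.015  0.045 ]
nearR [ 0.4315 -0.233   0.045 ]
panFarL [0.71   0.1085 0.04  ]
panNearL [0.4099 0.0928 0.04  ]
scene
edgeFar [0.7263 0.0256 0.045 ]
edgeNear [0.4233 0.0143 0.045 ]
farR [ 0.7394 -0.2156  0.045 ]
nearR [ 0.4347 -0.2317  0.045 ]
rect [ 0.6595 -0.043   0.055 ] [ 0.6655 -0.0452  0.055 ] (array([ 0.6605, -0.0432,  0.0487]), np.float64(1.0172345947361134e-05))
L [ 0.5644 -0.0197  0.055 ] [ 0.5715 -0.0191  0.055 ] (array([ 0.5655, -0.0184,  0.0489]), np.float64(0.001498858173455971))
sq [ 0.4573 -0.0275  0.055 ] [ 0.4618 -0.0286  0.055 ] (array([ 0.4574, -0.0274,  0.0508]), np.float64(0.00019246782789875846))
strip [ 0.469  -0.0988  0.055 ]
D [ 0.6911 -0.1195  0.055 ]
Dhint [ 0.6838 -0.1092  0.055 ]
lift scene [ 0.5712 -0.2011  0.057 ] top edge [ 0.5692 -0.2127  0.057 ]
mat
[0.5654 0.4182 0.003 ] [0.5983 0.2878 0.003 ]
[0.5958 0.2868 0.003 ] [0.5668 0.418  0.003 ]
[0.4525 0.2551 0.003 ] [0.4307 0.3825 0.003 ]
[0.4244 0.3839 0.003 ] [0.4608 0.2544 0.003 ]
block top
[0.5608 0.3609 0.025 ]
[0.5689 0.3203 0.025 ]
[0.4929 0.3023 0.025 ]
[0.484  0.3425 0.025 ]
[0.503 0.299 0.025]
[0.4872 0.3423 0.025 ]
[0.5655 0.3593 0.025 ]
[0.579  0.3164 0.025 ]
handle end (array([0.5083, 0.4238, 0.1055]), np.float64(0.0009670897778640224))
heel top corners
[ 0.5656 -0.1205  0.22  ]
[ 0.5709 -0.1777  0.22  ]
[ 0.5151 -0.1754  0.22  ]
[ 0.5123 -0.1282  0.22  ]
cone (array([0.7174, 0.286 , 0.1152]), np.float64(0.00027366340383388365))
```

Both views agree to within about 6 mm. The scraper block centre is near (0.530,0.330) with a yaw of about 13°. The stand yaw is about 2.4° and its edge middle is near (0.570,0.021). I'll grip along the handle axis with a 42° tilt, so the gripper body stays clear of the shoe. First the pre-grasp, then a wrist view.

```bash
cat >> h.py <<'E'
from scipy.spatial.transform import Rotation as Rn
def toolpose(xy,z,yaw,back=0.0,tilt=42,g=(-.081,.099)):
    """scraper origin at xy,z with its y axis at yaw(deg) -> TCP pose; back=retreat along the tool axis"""
    a=np.radians(yaw); sy=np.array([np.cos(a),np.sin(a),0]); sx=np.array([np.sin(a),-np.cos(a),0]); k=np.array([0,0,1.])
    t=np.radians(tilt); tz=np.sin(t)*sx-np.cos(t)*k; ty=-sy; tx=np.cross(ty,tz)
    G=np.array([*xy,z])+g[0]*sx+g[1]*k
    return np.column_stack([tx,ty,tz]), G-tz*(bot.tcp_to_grasp+back)
def rel(R,p):
    s=bot.sense(); R0=Rn.from_quat(s["tcp_rot"]).as_matrix()
    d=R0.T@(p-s["tool_pos"]); r=Rn.from_matrix(R0.T@R).as_rotvec()
    print("t",np.round(d,4),"r",np.round(r,4),"p",np.round(p,4)); return d,r
E
python3 -c "
from h import *
rel(*toolpose((.530,.330),.003,13,back=.12))"
```

```text
t [0.3361 0.0488 0.0658] r [-0.3952  0.6583  1.0314] p [0.4867 0.5177 0.226 ]
```

```bash
python3 -m crank '[{"tx":0.06,"ty":0.01,"tz":0.012,"rx":-0.05,"ry":0.08,"rz":0.13},{"tx":0.12,"ty":0.02,"tz":0.024,"rx":-0.1,"ry":0.165,"rz":0.26},{"tx":0.18,"ty":0.028,"tz":0.036,"rx":-0.15,"ry":0.25,"rz":0.39},{"tx":0.24,"ty":0.036,"tz":0.048,"rx":-0.2,"ry":0.33,"rz":0.52},{"tx":0.28,"ty":0.042,"tz":0.056,"rx":-0.25,"ry":0.415,"rz":0.65},{"tx":0.336,"ty":0.049,"tz":0.066,"rx":-0.3,"ry":0.5,"rz":0.78},{"tx":0.336,"ty":0.049,"tz":0.066,"rx":-0.395,"ry":0.658,"rz":1.031},{"tx":0.336,"ty":0.049,"tz":0.066,"rx":-0.395,"ry":0.658,"rz":1.031},{"tx":0.336,"ty":0.049,"tz":0.066,"rx":-0.395,"ry":0.658,"rz":1.031}]'
python3 - <<'E'
from h import *
rel(*toolpose((.530,.330),.003,13,back=.12))
print(bot.sense()["qpos"].round(3),bot.sense()["t"])
c=bot.camera("wrist"); save(c,"w1",s=1.5)
E
```

```text
t [0.3361 0.0488 0.0658] r [-0.3952  0.6583  1.0314] p [0.4867 0.5177 0.226 ]
[ 1.597  0.359  0.012 -0.    -1.224 -0.288] 0.25$[0]: bad value
```

View pics/w1.png

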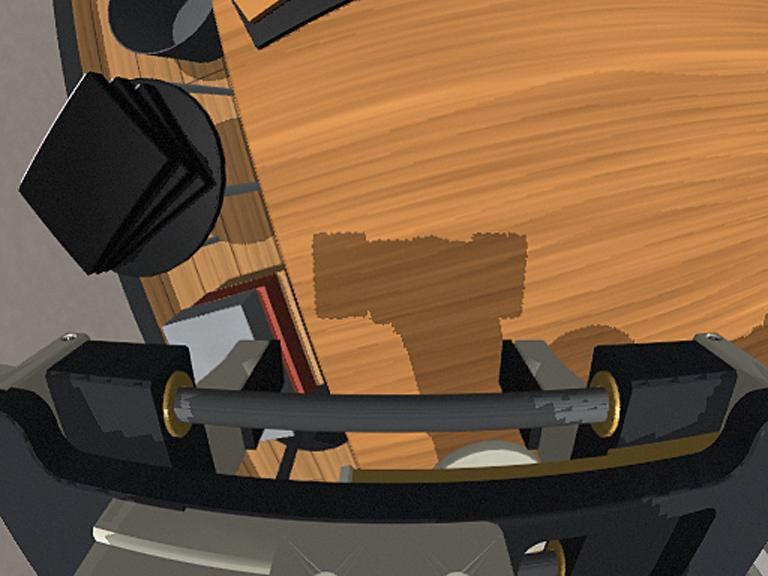

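The call was refused and the robot did not move, most likely because a key was missing. I'll give every key, including grip.

```bash
python3 -m crank '[{"tx":0.06,"ty":0.01,"tz":0.012,"rx":-0.05,"ry":0.08,"rz":0.13,"grip":0},{"tx":0.12,"ty":0.02,"tz":0.024,"rx":-0.1,"ry":0.165,"rz":0.26,"grip":0},{"tx":0.18,"ty":0.028,"tz":0.036,"rx":-0.15,"ry":0.25,"rz":0.39,"grip":0},{"tx":0.24,"ty":0.036,"tz":0.048,"rx":-0.2,"ry":0.33,"rz":0.52,"grip":0},{"tx":0.28,"ty":0.042,"tz":0.056,"rx":-0.25,"ry":0.415,"rz":0.65,"grip":0},{"tx":0.336,"ty":0.049,"tz":0.066,"rx":-0.3,"ry":0.5,"rz":0.78,"grip":0},{"tx":0.336,"ty":0.049,"tz":0.066,"rx":-0.395,"ry":0.658,"rz":1.031,"grip":0},{"tx":0.336,"ty":0.049,"tz":0.066,"rx":-0.395,"ry":0.658,"rz":1.031,"grip":0},{"tx":0.336,"ty":0.049,"tz":0.066,"rx":-0.395,"ry":0.658,"rz":1.031,"grip":0}]'
python3 - <<'E'
from h import *
rel(*toolpose((.530,.330),.003,13,back=.12))
print(bot.sense()["qpos"].round(3),bot.sense()["t"])
c=bot.camera("wrist"); save(c,"w1",s=1.5)
E
```

```text
t: 1.42
tool_pos: [0.4867, 0.5177, 0.2236]
tcp_rot: [0.731, -0.581, 0.281, 0.224]
force: [1.1, -0.6, 0.3]
opening: 0.999
t [ 0.0016  0.     -0.0018] r [ 0.0013 -0.0017  0.0018] p [0.4867 0.5177 0.226 ]
[ 1.237  0.726  0.154  0.364 -1.647 -1.104] 1.425
```

View pics/w1.png

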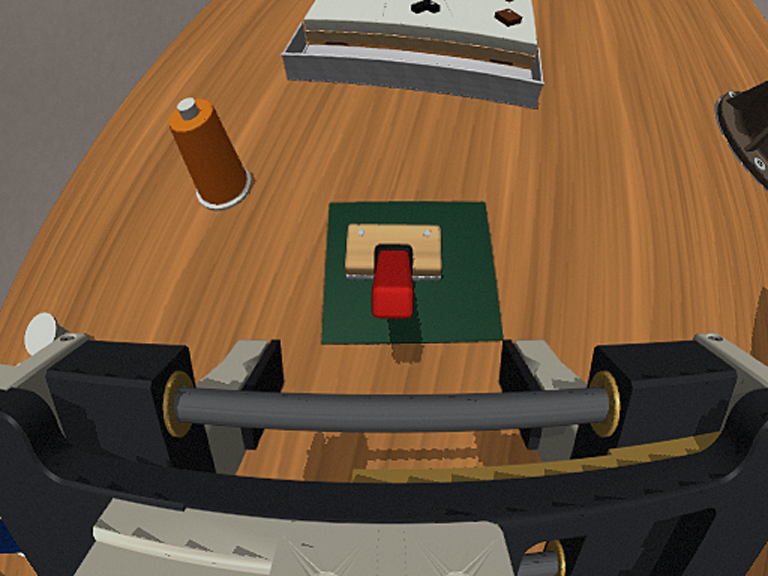

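The wrist view shows the block at (393,250) square to the jaws, the handle end at (392,300) and the cone at (210,150). I'll check the predicted projections against it and triangulate.

```bash
python3 - <<'E'
from h import *
np.set_printoptions(precision=4,suppress=True)
W=bot.camera("wrist"); T=bot.camera("top"); S=bot.camera("scene")
w=lambda u,v:((u+.5)/1.5-.5,(v+.5)/1.5-.5)
t=lambda u,v:((u+.5)/3.4-.5+110,(v+.5)/3.4-.5+145)
s=lambda u,v:((u+.5)/3.3-.5+150,(v+.5)/3.3-.5+130)
for p in [(346,224),(441,226),(442,268),(346,267)]: print(onz(W,*w(*p),.025,True))
print("mat")
for p in [(330,202),(486,203),(502,342),(322,342)]: print(onz(W,*w(*p),.003,True))
print("back corners tri W,T", tri([ray(W,*w(346,224),True),ray(T,*t(182,193))]),tri([ray(W,*w(441,226),True),ray(T,*t(198,272))]))
he=(392,300)
print("handle end",tri([ray(W,*w(*he),True),ray(T,*t(45,250)),ray(S,*s(704,60))]),tri([ray(W,*w(*he),True),ray(S,*s(704,60))]),tri([ray(W,*w(*he),True),ray(T,*t(45,250))]))
save(W,"w1c",(200,120,360,240),4)
E
```

```text
[0.5722 0.3253 0.025 ]
[0.4921 0.3087 0.025 ]
[0.4841 0.3488 0.025 ]
[0.5607 0.3657 0.025 ]
mat
[0.6001 0.2908 0.003 ]
[0.4544 0.2571 0.003 ]
[0.4226 0.3929 0.003 ]
[0.5666 0.4259 0.003 ]
back corners tri W,T (array([0.5714, 0.322 , 0.02  ]), np.float64(0.0021184857504786595)) (array([0.4927, 0.3039, 0.0179]), np.float64(0.0005053570394294253))
handle end (array([0.5092, 0.4221, 0.1079]), np.float64(0.0018454484250158057)) (array([0.5098, 0.4209, 0.1074]), np.float64(0.00023062602404309203)) (array([0.5088, 0.4226, 0.1119]), np.float64(0.000421238722930582))
```

View pics/w1c.png

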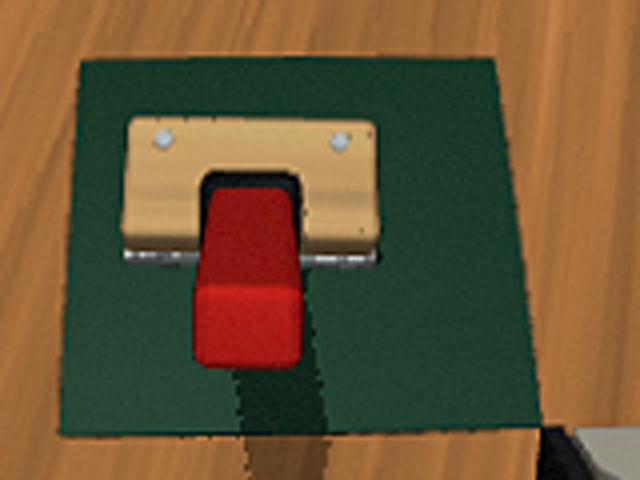

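Every view puts the scraper origin at (0.528,0.333) with a yaw of 12.2°, and the handle end is at a height of about 0.110, consistent with the 0.114 in the text. Next I'll move in and grasp.

```bash
python3 -c "
from h import *
rel(*toolpose((.528,.333),.003,12.2,back=0.0))"
```

```text
t [-0.0027 -0.0004  0.1183] r [-0.0108  0.0025  0.012 ] p [0.5043 0.4428 0.1368]
```

```bash
python3 -m crank '[{"tx":-0.003,"ty":0,"tz":0.05,"rx":-0.01,"ry":0.002,"rz":0.012,"grip":0},{"tx":-0.003,"ty":0,"tz":0.1,"rx":-0.01,"ry":0.002,"rz":0.012,"grip":0},{"tx":-0.003,"ty":0,"tz":0.118,"rx":-0.01,"ry":0.002,"rz":0.012,"grip":0},{"tx":-0.003,"ty":0,"tz":0.118,"rx":-0.01,"ry":0.002,"rz":0.012,"grip":0},{"tx":-0.003,"ty":0,"tz":0.118,"rx":-0.01,"ry":0.002,"rz":0.012,"grip":0}]'
python3 - <<'E'
from h import *
rel(*toolpose((.528,.333),.003,12.2))
c=bot.camera("wrist"); save(c,"w2",s=1.5)
E
```

```text
t: 2.25
tool_pos: [0.5042, 0.4447, 0.1385]
tcp_rot: [0.727, -0.586, 0.279, 0.223]
force: [-0.3, 0.2, -0.2]
opening: 0.999
t [0.0003 0.0003 0.0026] r [-0.0033  0.003  -0.0004] p [0.5043 0.4428 0.1368]
```

View pics/w2.png

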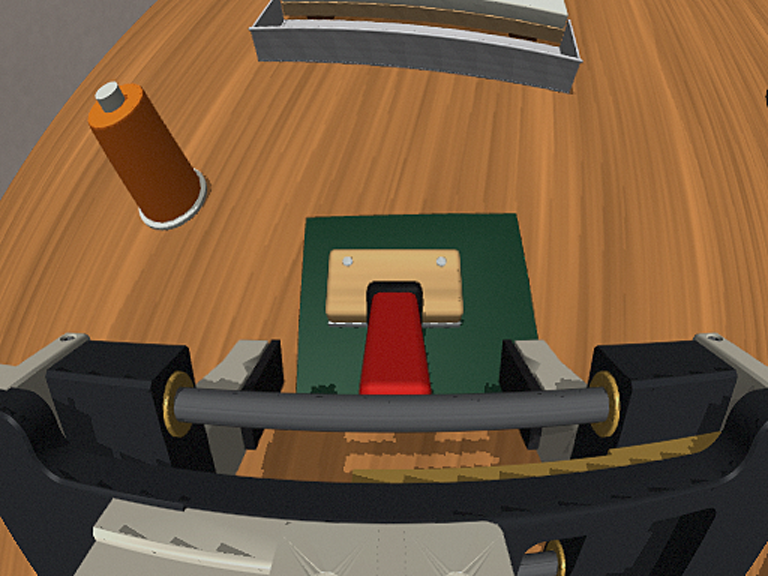

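The handle end (395,390) sits centred between the jaws, so I'll close.

```bash
python3 -m crank '[{"tx":0,"ty":0,"tz":0.003,"rx":0,"ry":0,"rz":0,"grip":255},{"tx":0,"ty":0,"tz":0.003,"rx":0,"ry":0,"rz":0,"grip":255},{"tx":0,"ty":0,"tz":0.003,"rx":0,"ry":0,"rz":0,"grip":255},{"tx":0,"ty":0,"tz":0.003,"rx":0,"ry":0,"rz":0,"grip":255},{"tx":0,"ty":0,"tz":0.003,"rx":0,"ry":0,"rz":0,"grip":255},{"tx":0,"ty":0,"tz":0.003,"rx":0,"ry":0,"rz":0,"grip":255}]'
python3 - <<'E'
from h import *
rel(*toolpose((.528,.333),.003,12.2))
E
```

```text
t: 3.05
tool_pos: [0.5045, 0.4428, 0.1361]
tcp_rot: [0.727, -0.586, 0.279, 0.223]
force: [-0.5, 0.3, -0.8]
opening: 0.377
t [ 0.0005  0.0002 -0.0005] r [-0.0032  0.0029 -0.0004] p [0.5043 0.4428 0.1368]
```

```bash
python3 -m crank '[{"tx":0,"ty":0,"tz":0,"rx":0,"ry":0,"rz":0,"grip":255},{"tx":0,"ty":0,"tz":0,"rx":0,"ry":0,"rz":0,"grip":255},{"tx":0,"ty":0,"tz":0,"rx":0,"ry":0,"rz":0,"grip":255},{"tx":0,"ty":0,"tz":0,"rx":0,"ry":0,"rz":0,"grip":255}]'
python3 -m crank '[{"tx":0,"ty":0,"tz":0,"rx":0,"ry":0,"rz":0,"grip":255}]'

```

```text
t: 3.55
tool_pos: [0.5045, 0.4428, 0.1361]
tcp_rot: [0.727, -0.586, 0.279, 0.223]
force: [0.1, -0.2, -0.5]
opening: 0.274
t: 3.68
tool_pos: [0.5045, 0.4427, 0.1361]
tcp_rot: [0.727, -0.586, 0.279, 0.223]
force: [0.5, 0.1, -0.0]
opening: 0.271
```

The opening of 0.271 equals 24 mm, so the grip is firm. I'll lift, then go to a viewing pose left of the board.

```bash
python3 -c "
from h import *
rel(*toolpose((.528,.333),.12,12.2)); rel(*toolpose((.58,.10),.16,2.4))"
```

```text
t [ 0.0785 -0.0001 -0.0877] r [-0.003   0.0027 -0.0003] p [0.5043 0.4428 0.2538]
t [ 0.2842 -0.0205  0.0429] r [-0.1173  0.0029  0.127 ] p [0.5753 0.2122 0.2938]
```

```bash
python3 -m crank '[{"tx":0.035,"ty":0,"tz":-0.039,"rx":0,"ry":0,"rz":0,"grip":255},{"tx":0.07,"ty":0,"tz":-0.078,"rx":0,"ry":0,"rz":0,"grip":255},{"tx":0.12,"ty":-0.005,"tz":-0.065,"rx":-0.03,"ry":0,"rz":0.03,"grip":255},{"tx":0.17,"ty":-0.01,"tz":-0.035,"rx":-0.06,"ry":0,"rz":0.06,"grip":255},{"tx":0.22,"ty":-0.015,"tz":-0.005,"rx":-0.09,"ry":0,"rz":0.09,"grip":255},{"tx":0.26,"ty":-0.018,"tz":0.02,"rx":-0.117,"ry":0.003,"rz":0.127,"grip":255},{"tx":0.284,"ty":-0.02,"tz":0.043,"rx":-0.117,"ry":0.003,"rz":0.127,"grip":255},{"tx":0.284,"ty":-0.02,"tz":0.043,"rx":-0.117,"ry":0.003,"rz":0.127,"grip":255},{"tx":0.284,"ty":-0.02,"tz":0.043,"rx":-0.117,"ry":0.003,"rz":0.127,"grip":255}]'
python3 - <<'E'
from h import *
rel(*toolpose((.58,.10),.16,2.4))
print(bot.sense()["qpos"].round(3),bot.sense()["t"])
c=bot.camera("wrist"); save(c,"w3",s=1.5)
E
```

```text
t: 4.8
tool_pos: [0.5749, 0.2124, 0.2935]
tcp_rot: [0.674, -0.646, 0.259, 0.248]
force: [-0.7, 0.1, -0.3]
opening: 0.27
t [ 0.0003 -0.0004 -0.0001] r [-0.0004  0.0006 -0.0004] p [0.5753 0.2122 0.2938]
[ 0.886  0.454 -0.198  0.462 -1.516 -1.014] 4.8
```

View pics/w3.png

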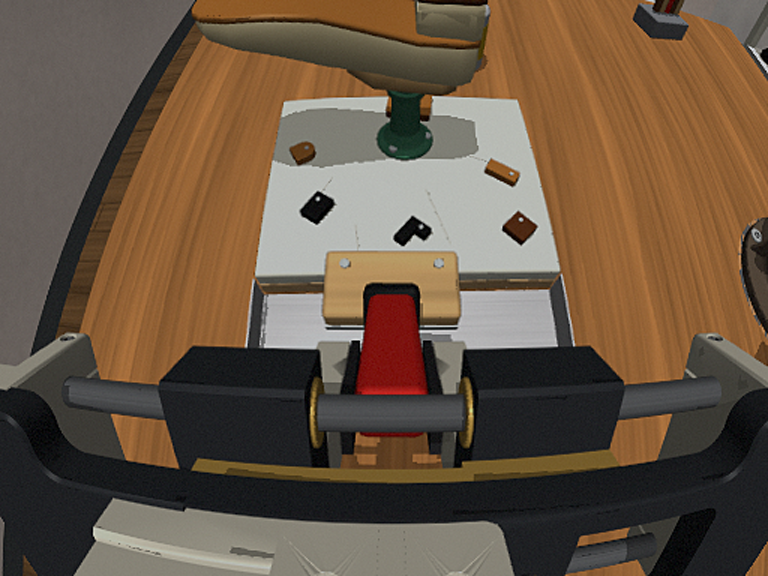

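This view shows all five offcuts: D (303,152), rectangle (317,207), L (412,231), strip (502,172) and square (520,228). The jack foot is at (404,140), the new lift sits behind the post at (425,105) and the board's pan edge is at row 273. I'll measure these.

```bash
python3 - <<'E'
from h import *
np.set_printoptions(precision=4,suppress=True)
W=bot.camera("wrist"); S=bot.camera("scene")
w=lambda u,v:((u+.5)/1.5-.5,(v+.5)/1.5-.5)
for n,p in dict(eFar=(257,276),eNear=(560,271),rFar=(285,101),rNear=(518,99)).items(): print(n,onz(W,*w(*p),.045,True))
for n,p in dict(D=(303,149),rect=(317,203),L=(412,228),strip=(503,169),sq=(520,224)).items(): print(n,onz(W,*w(*p),.055,True))
for n,p in dict(footL=(376,145),footR=(433,144),footFront=(404,159)).items(): print(n,onz(W,*w(*p),.045,True))
print("lift L,R",onz(W,*w(386,112),.045,True),onz(W,*w(432,112),.045,True))
# block as predicted
for p in [(326,252),(459,252),(459,323),(324,323)]: print(onz(W,*w(*p),.182,True))
save(S,"s3",(150,130,390,295),3.3)
E
```

```text
eFar [0.712  0.0372 0.045 ]
eNear [0.4183 0.0193 0.045 ]
rFar [ 0.7281 -0.2105  0.045 ]
rNear [ 0.4316 -0.2297  0.045 ]
D [ 0.6871 -0.1159  0.055 ]
rect [ 0.6611 -0.0417  0.055 ]
L [ 0.5656 -0.015   0.055 ]
strip [ 0.4688 -0.0967  0.055 ]
sq [ 0.458  -0.0262  0.055 ]
footL [ 0.6075 -0.132   0.045 ]
footR [ 0.5434 -0.1368  0.045 ]
footFront [ 0.5756 -0.1119  0.045 ]
lift L,R [ 0.5991 -0.1883  0.045 ] [ 0.5437 -0.1914  0.045 ]
[0.6207 0.0861 0.182 ]
[0.5401 0.0827 0.182 ]
[0.5412 0.1286 0.182 ]
[0.617  0.1317 0.182 ]
```

View pics/s3.png

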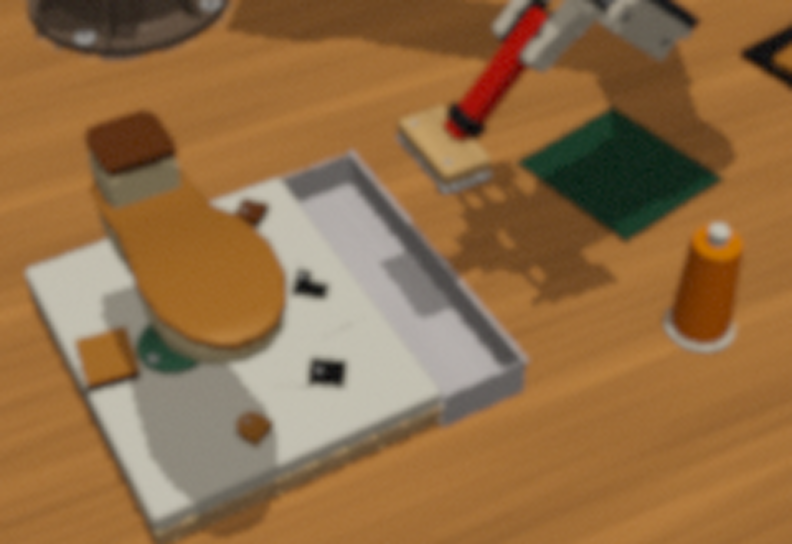

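The measurements agree across the views:

| Item | x (m) | y (m) |
|---|---|---|
| D | 0.687 | -0.116 |
| Rectangle | 0.661 | -0.042 |
| L | 0.566 | -0.017 |
| Strip | 0.469 | -0.097 |
| Square | 0.458 | -0.027 |
| Jack foot | 0.575 | -0.144 |
| Board edge | 0.570 | about 0.024 |

I'll rake D and the rectangle in one stroke, then the L, then the strip and square together.

```bash
python3 -c "
from h import *
for xy,z in [((.669,.035),.085),((.675,-.09),.066),((.678,-.163),.066),((.678,-.163),.047)]: rel(*toolpose(xy,z,2.8))"
```

```text
t [ 0.002  -0.0858  0.1021] r [ 0.0035  0.0002 -0.0044] p [0.6635 0.1472 0.2188]
t [ 0.0823 -0.0864  0.2   ] r [ 0.0035  0.0002 -0.0044] p [0.6695 0.0222 0.1998]
t [ 0.1366 -0.0862  0.2488] r [ 0.0035  0.0002 -0.0044] p [ 0.6725 -0.0508  0.1998]
t [ 0.1239 -0.0862  0.263 ] r [ 0.0035  0.0002 -0.0044] p [ 0.6725 -0.0508  0.1808]
```

```bash
python3 -m crank '[{"tx":0,"ty":-0.035,"tz":0.04,"rx":0,"ry":0,"rz":0,"grip":255},{"tx":0.001,"ty":-0.07,"tz":0.085,"rx":0.003,"ry":0,"rz":-0.004,"grip":255},{"tx":0.002,"ty":-0.086,"tz":0.102,"rx":0.003,"ry":0,"rz":-0.004,"grip":255},{"tx":0.03,"ty":-0.086,"tz":0.135,"rx":0.003,"ry":0,"rz":-0.004,"grip":255},{"tx":0.055,"ty":-0.086,"tz":0.168,"rx":0.003,"ry":0,"rz":-0.004,"grip":255},{"tx":0.082,"ty":-0.086,"tz":0.2,"rx":0.003,"ry":0,"rz":-0.004,"grip":255},{"tx":0.082,"ty":-0.086,"tz":0.2,"rx":0.003,"ry":0,"rz":-0.004,"grip":255}]'
python3 - <<'E'
from h import *
for xy,z in [((.675,-.09),.066),((.678,-.163),.066),((.678,-.163),.047)]: rel(*toolpose(xy,z,2.8))
print(bot.sense()["qpos"].round(3),bot.sense()["t"])
c=bot.camera("wrist"); save(c,"w4",s=1.5)
c=bot.camera("scene"); save(c,"s4",(150,130,390,295),3.3)
E
```

```text
t: 5.82
tool_pos: [0.6683, 0.0202, 0.1995]
tcp_rot: [0.675, -0.645, 0.259, 0.248]
force: [1.4, 0.3, -1.5]
opening: 0.272
t [-0.0012 -0.0013 -0.0015] r [ 0.0031 -0.0006 -0.0016] p [0.6695 0.0222 0.1998]
t [ 0.053  -0.0009  0.0474] r [ 0.0031 -0.0006 -0.0016] p [ 0.6725 -0.0508  0.1998]
t [ 0.0403 -0.001   0.0615] r [ 0.0031 -0.0006 -0.0016] p [ 0.6725 -0.0508  0.1808]
[ 0.549  0.521 -0.383  0.688 -1.177 -0.943] 5.825
```

View pics/w4.png

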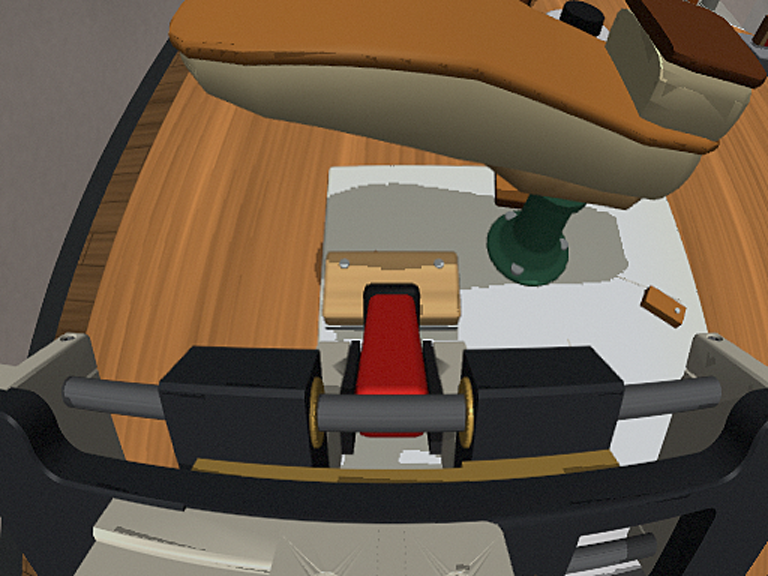

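View pics/s4.png

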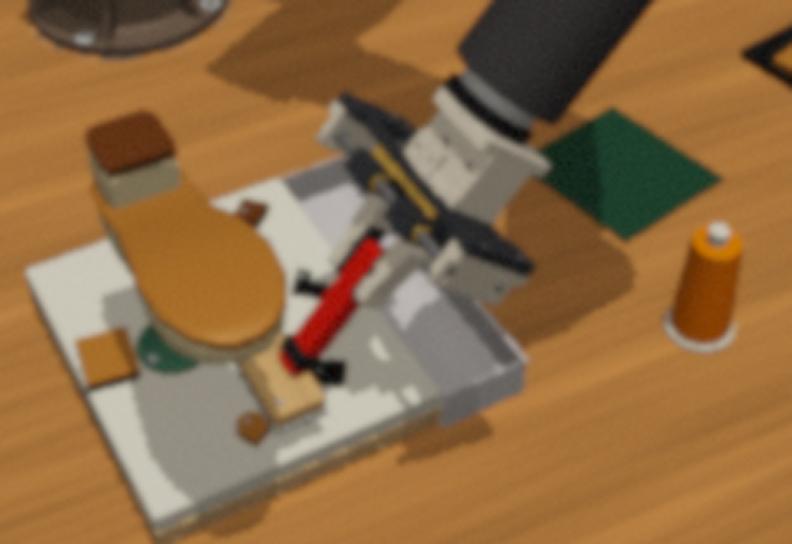

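The block now hovers between the rectangle and D (scene (285,378); D at (253,428)) and clears the shoe. I'll go in past D.

```bash
python3 -m crank '[{"tx":0.018,"ty":-0.001,"tz":0.016,"rx":0.003,"ry":0,"rz":-0.002,"grip":255},{"tx":0.036,"ty":-0.001,"tz":0.032,"rx":0.003,"ry":0,"rz":-0.002,"grip":255},{"tx":0.053,"ty":-0.001,"tz":0.047,"rx":0.003,"ry":0,"rz":-0.002,"grip":255},{"tx":0.053,"ty":-0.001,"tz":0.047,"rx":0.003,"ry":0,"rz":-0.002,"grip":255},{"tx":0.053,"ty":-0.001,"tz":0.047,"rx":0.003,"ry":0,"rz":-0.002,"grip":255}]'
python3 - <<'E'
from h import *
for xy,z in [((.678,-.163),.066),((.678,-.163),.047)]: rel(*toolpose(xy,z,2.8))
print(bot.sense()["t"])
c=bot.camera("wrist"); save(c,"w5",s=1.5)
c=bot.camera("scene"); save(c,"s5",(150,130,390,295),3.3)
E
```

```text
t: 6.55
tool_pos: [0.674, -0.0485, 0.2008]
tcp_rot: [0.677, -0.643, 0.26, 0.246]
force: [0.7, 0.2, -1.9]
opening: 0.273
t [0.001  0.0016 0.0022] r [-0.0032  0.0002  0.0005] p [ 0.6725 -0.0508  0.1998]
t [-0.0117  0.0016  0.0163] r [-0.0032  0.0002  0.0005] p [ 0.6725 -0.0508  0.1808]
6.55
```

View pics/w5.png

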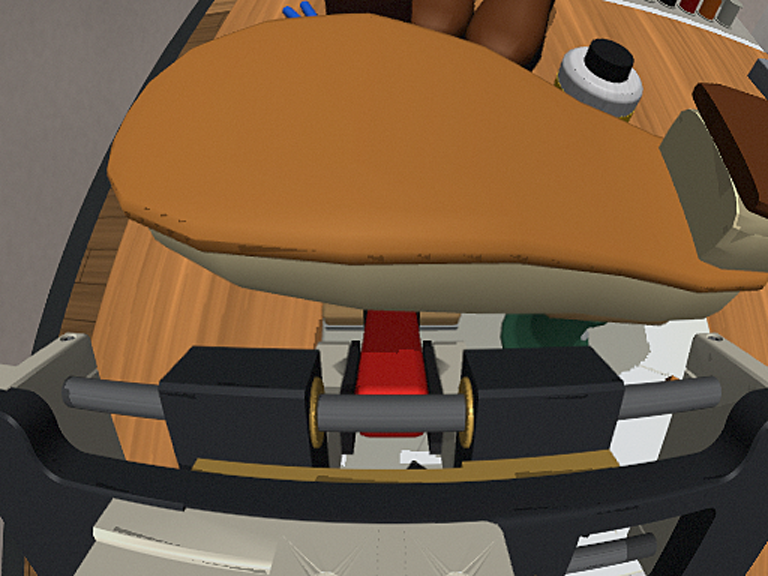

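View pics/s5.png

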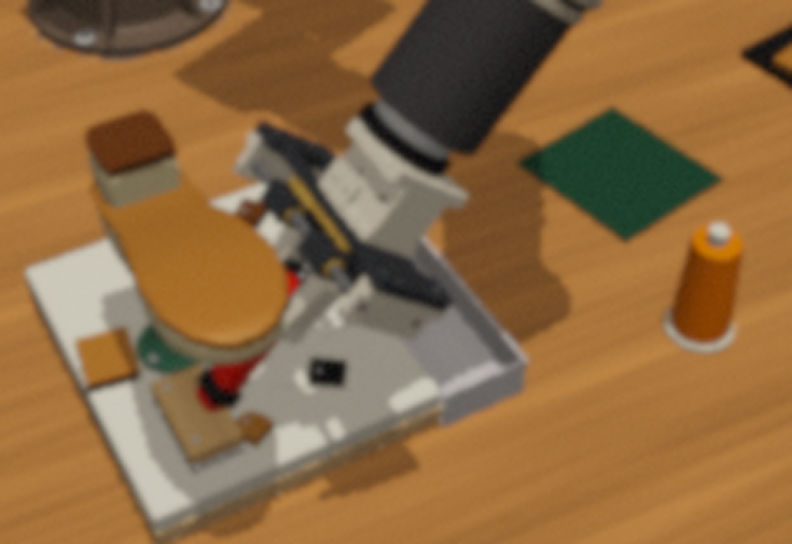

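The block is past D (D now at (253,427), at the block's near side). I'll go 4 mm deeper for margin and then lower onto the board gently.

```bash
python3 -c "
from h import *
for xy,z in [((.679,-.167),.066),((.679,-.167),.050),((.679,-.167),.046)]: rel(*toolpose(xy,z,2.8))"
```

```text
t [0.0046 0.001  0.0054] r [-0.0038  0.0003  0.0011] p [ 0.6735 -0.0548  0.1998]
t [-0.0061  0.0011  0.0173] r [-0.0038  0.0003  0.0011] p [ 0.6735 -0.0548  0.1838]
t [-0.0088  0.0011  0.0202] r [-0.0038  0.0003  0.0011] p [ 0.6735 -0.0548  0.1798]
```

```bash
python3 -m crank '[{"tx":0.0046,"ty":0.001,"tz":0.0054,"rx":-0.004,"ry":0,"rz":0.001,"grip":255},{"tx":0.0046,"ty":0.001,"tz":0.0054,"rx":-0.004,"ry":0,"rz":0.001,"grip":255},{"tx":-0.003,"ty":0.001,"tz":0.0135,"rx":-0.004,"ry":0,"rz":0.001,"grip":255},{"tx":-0.006,"ty":0.001,"tz":0.0173,"rx":-0.004,"ry":0,"rz":0.001,"grip":255},{"tx":-0.006,"ty":0.001,"tz":0.0173,"rx":-0.004,"ry":0,"rz":0.001,"grip":255}]'
python3 -m crank '[{"tx":-0.0013,"ty":0,"tz":0.0015,"rx":0,"ry":0,"rz":0,"grip":255},{"tx":-0.0013,"ty":0,"tz":0.0015,"rx":0,"ry":0,"rz":0,"grip":255}]'
python3 - <<'E'
from h import *
rel(*toolpose((.679,-.167),.047,2.8))
c=bot.camera("scene"); save(c,"s6",(150,130,390,295),3.3)
E
```

```text
t: 7.28
tool_pos: [0.6733, -0.055, 0.183]
tcp_rot: [0.676, -0.644, 0.259, 0.248]
force: [0.0, 0.1, -0.9]
opening: 0.272
t: 7.52
tool_pos: [0.6732, -0.0551, 0.1809]
tcp_rot: [0.676, -0.644, 0.259, 0.248]
force: [-0.5, -0.2, -2.2]
opening: 0.269
t [-0.0002 -0.0003 -0.0001] r [ 0.0014 -0.0003  0.0012] p [ 0.6735 -0.0548  0.1808]
```

View pics/s6.png

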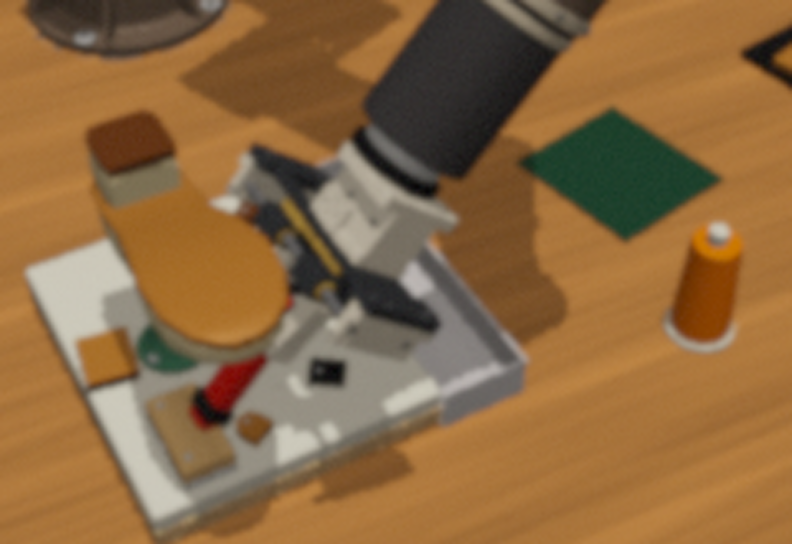

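D sits clear in front of the raking face, with about a 2 mm gap under the block. Next comes the first stroke.

```bash
python3 -c "
from h import *
for xy,z in [((.673,-.05),.0465),((.670,.02),.0465)]: rel(*toolpose(xy,z,2.8))"
```

```text
t [-0.0877  0.     -0.078 ] r [ 0.0012 -0.0003  0.0012] p [0.6675 0.0622 0.1803]
t [-0.1397 -0.0004 -0.1249] r [ 0.0012 -0.0003  0.0012] p [0.6645 0.1322 0.1803]
```

```bash
python3 -m crank '[{"tx":-0.012,"ty":0,"tz":-0.0103,"rx":0.001,"ry":0,"rz":0.001,"grip":255},{"tx":-0.0265,"ty":0,"tz":-0.0232,"rx":0.001,"ry":0,"rz":0.001,"grip":255},{"tx":-0.042,"ty":0,"tz":-0.037,"rx":0.001,"ry":0,"rz":0.001,"grip":255},{"tx":-0.057,"ty":0,"tz":-0.0505,"rx":0.001,"ry":0,"rz":0.001,"grip":255},{"tx":-0.072,"ty":0,"tz":-0.064,"rx":0.001,"ry":0,"rz":0.001,"grip":255},{"tx":-0.0877,"ty":0,"tz":-0.078,"rx":0.001,"ry":0,"rz":0.001,"grip":255},{"tx":-0.0877,"ty":0,"tz":-0.078,"rx":0.001,"ry":0,"rz":0.001,"grip":255}]'
python3 - <<'E'
from h import *
for xy,z in [((.673,-.05),.0465),((.670,.02),.0465)]: rel(*toolpose(xy,z,2.8))
c=bot.camera("scene"); save(c,"s7",(150,130,390,295),3.3)
E
```

```text
t: 8.45
tool_pos: [0.6679, 0.0646, 0.1802]
tcp_rot: [0.677, -0.643, 0.26, 0.247]
force: [-0.5, -0.7, -0.5]
opening: 0.273
t [0.0019 0.0005 0.0015] r [-0.0016  0.0001  0.0015] p [0.6675 0.0622 0.1803]
t [-0.0502 -0.     -0.0454] r [-0.0016  0.0001  0.0015] p [0.6645 0.1322 0.1803]
```

View pics/s7.png

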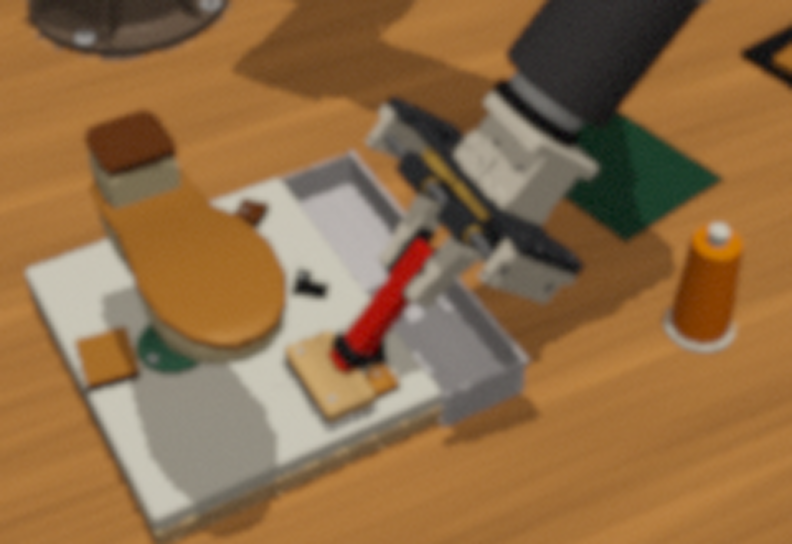

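D (380,380) is riding in front of the face and the rectangle is beside it under the handle. I'll continue to just past the edge.

```bash
python3 -m crank '[{"tx":-0.008,"ty":0,"tz":-0.007,"rx":0,"ry":0,"rz":0,"grip":255},{"tx":-0.018,"ty":0,"tz":-0.0162,"rx":0,"ry":0,"rz":0,"grip":255},{"tx":-0.029,"ty":0,"tz":-0.0262,"rx":0,"ry":0,"rz":0,"grip":255},{"tx":-0.04,"ty":0,"tz":-0.0362,"rx":0,"ry":0,"rz":0,"grip":255},{"tx":-0.0502,"ty":0,"tz":-0.0454,"rx":0,"ry":0,"rz":0,"grip":255},{"tx":-0.0502,"ty":0,"tz":-0.0454,"rx":0,"ry":0,"rz":0,"grip":255},{"tx":-0.0502,"ty":0,"tz":-0.0454,"rx":0,"ry":0,"rz":0,"grip":255}]'
python3 - <<'E'
from h import *
for xy,z in [((.670,.02),.0465)]: rel(*toolpose(xy,z,2.8))
c=bot.camera("scene"); save(c,"s8",(150,130,390,295),3.3)
c=bot.camera("wrist"); save(c,"w8",s=1.5)
E
```

```text
t: 9.38
tool_pos: [0.6641, 0.1311, 0.18]
tcp_rot: [0.676, -0.643, 0.26, 0.247]
force: [0.1, -0.3, -1.3]
opening: 0.276
t [-0.0006 -0.0005 -0.0009] r [-0.0002 -0.0003  0.0013] p [0.6645 0.1322 0.1803]
```

View pics/s8.png

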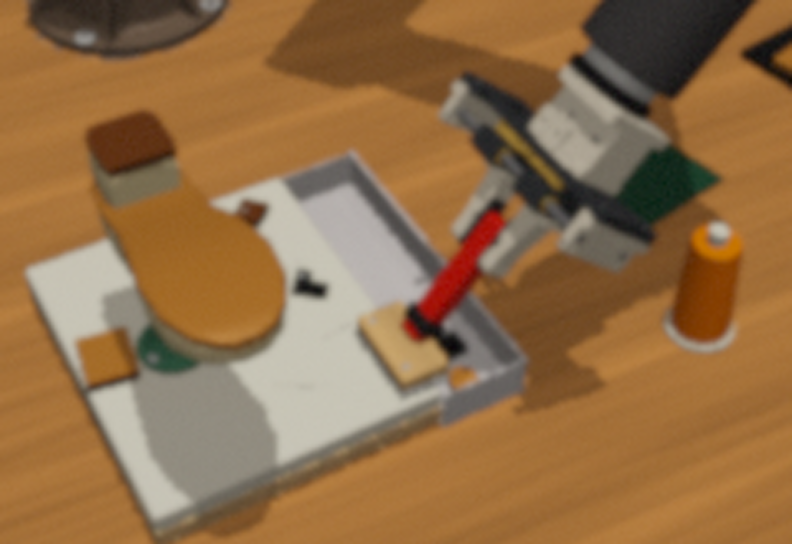

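View pics/w8.png

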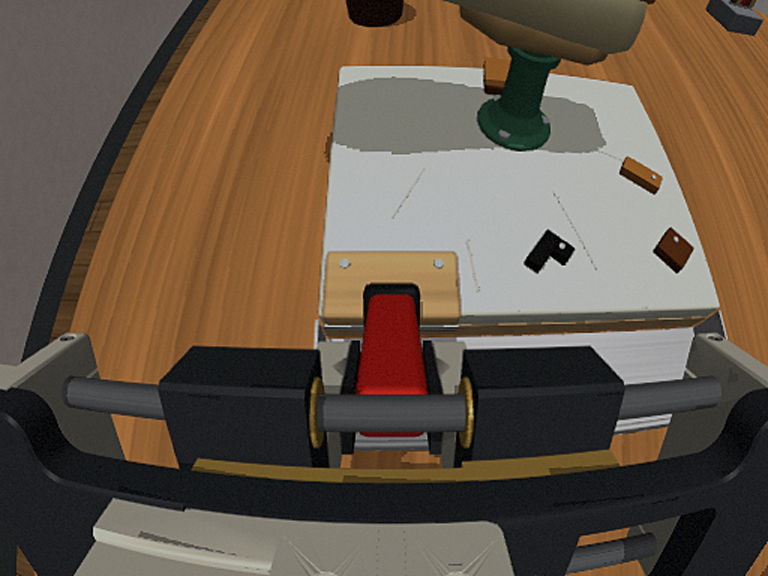

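The first stroke put both pieces in the pan: rectangle at (450,343), D at (462,378). Now the L.

```bash
python3 -c "
from h import *
for xy,z in [((.670,.02),.075),((.567,-.067),.075),((.567,-.067),.0465)]: rel(*toolpose(xy,z,2.8))"
```

```text
t [ 0.018  -0.0005 -0.0223] r [ 0.     -0.0003  0.0008] p [0.6645 0.1322 0.2088]
t [0.0787 0.1067 0.0325] r [ 0.     -0.0003  0.0008] p [0.5615 0.0452 0.2088]
t [0.0596 0.1067 0.0537] r [ 0.     -0.0003  0.0008] p [0.5615 0.0452 0.1803]
```

```bash
python3 -m crank '[{"tx":0.018,"ty":0,"tz":-0.022,"rx":0,"ry":0,"rz":0,"grip":255},{"tx":0.018,"ty":0,"tz":-0.022,"rx":0,"ry":0,"rz":0,"grip":255},{"tx":0.038,"ty":0.035,"tz":-0.004,"rx":0,"ry":0,"rz":0,"grip":255},{"tx":0.058,"ty":0.07,"tz":0.014,"rx":0,"ry":0,"rz":0,"grip":255},{"tx":0.0787,"ty":0.1067,"tz":0.0325,"rx":0,"ry":0,"rz":0,"grip":255},{"tx":0.0787,"ty":0.1067,"tz":0.0325,"rx":0,"ry":0,"rz":0,"grip":255},{"tx":0.0787,"ty":0.1067,"tz":0.0325,"rx":0,"ry":0,"rz":0,"grip":255}]'
python3 - <<'E'
from h import *
for xy,z in [((.567,-.067),.075),((.567,-.067),.0465)]: rel(*toolpose(xy,z,2.8))
c=bot.camera("scene"); save(c,"s9",(150,130,390,295),3.3)
c=bot.camera("wrist"); save(c,"w9",s=1.5)
E
```

```text
t: 10.35
tool_pos: [0.5618, 0.0452, 0.2089]
tcp_rot: [0.676, -0.644, 0.26, 0.247]
force: [0.5, 0.1, -2.0]
opening: 0.274
t [-0.0001  0.0003  0.0001] r [-0.0006  0.0003  0.0003] p [0.5615 0.0452 0.2088]
t [-0.0191  0.0003  0.0213] r [-0.0006  0.0003  0.0003] p [0.5615 0.0452 0.1803]
```

View pics/s9.png

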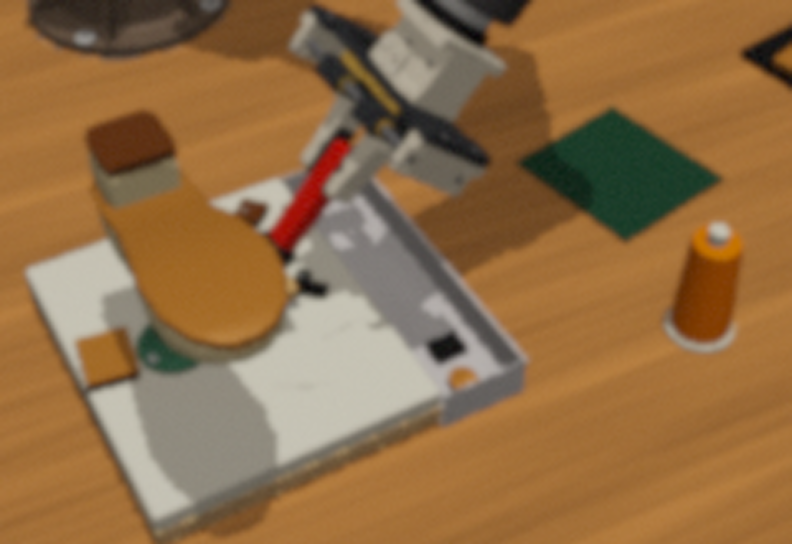

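View pics/w9.png

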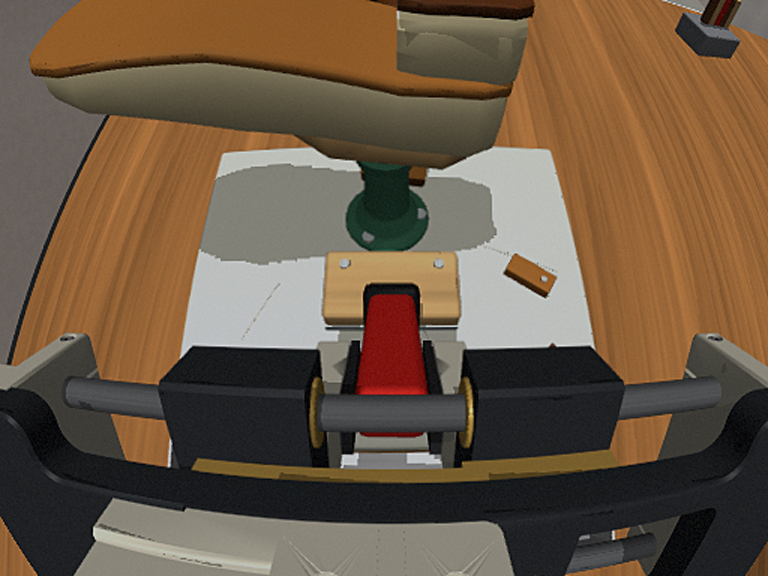

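The pan holds the rectangle (445,347) and D (462,378). The block is behind the L and clear of the foot, so I'll lower and rake.

```bash
python3 -m crank '[{"tx":-0.009,"ty":0,"tz":0.01,"rx":0,"ry":0,"rz":0,"grip":255},{"tx":-0.0191,"ty":0,"tz":0.0213,"rx":0,"ry":0,"rz":0,"grip":255},{"tx":-0.0191,"ty":0,"tz":0.0213,"rx":0,"ry":0,"rz":0,"grip":255},{"tx":-0.0191,"ty":0,"tz":0.0213,"rx":0,"ry":0,"rz":0,"grip":255}]'
python3 - <<'E'
from h import *
for xy,z in [((.567,-.067),.0465),((.563,.018),.0465)]: rel(*toolpose(xy,z,2.8))
c=bot.camera("scene"); save(c,"s10",(150,130,390,295),3.3)
E
```

```text
t: 10.95
tool_pos: [0.5621, 0.0456, 0.1794]
tcp_rot: [0.676, -0.643, 0.259, 0.248]
force: [-0.3, -0.6, -2.7]
opening: 0.271
t [ 0.0009  0.0006 -0.0004] r [ 0.0005 -0.0005  0.0012] p [0.5615 0.0452 0.1803]
t [-0.0623  0.0004 -0.0574] r [ 0.0005 -0.0005  0.0012] p [0.5575 0.1302 0.1803]
```

View pics/s10.png

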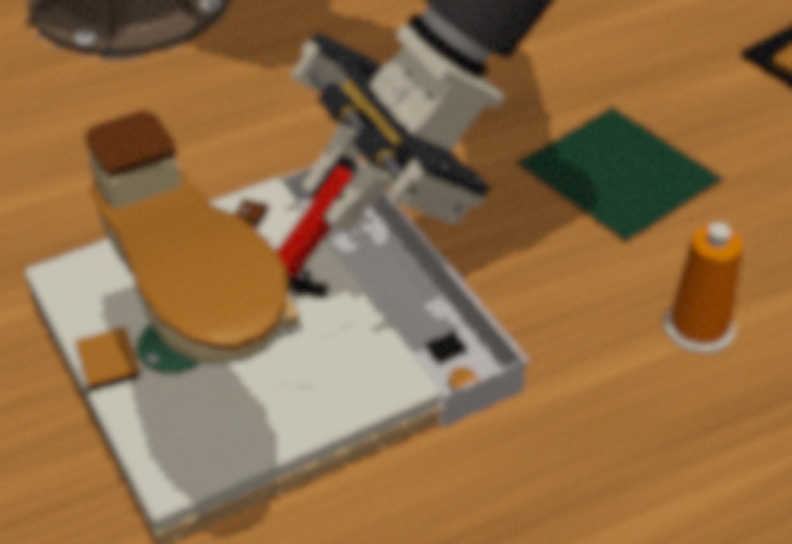

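```bash
python3 -m crank '[{"tx":-0.009,"ty":0,"tz":-0.009,"rx":0,"ry":0,"rz":0,"grip":255},{"tx":-0.02,"ty":0,"tz":-0.0188,"rx":0,"ry":0,"rz":0,"grip":255},{"tx":-0.031,"ty":0,"tz":-0.0288,"rx":0,"ry":0,"rz":0,"grip":255},{"tx":-0.042,"ty":0,"tz":-0.0388,"rx":0,"ry":0,"rz":0,"grip":255},{"tx":-0.053,"ty":0,"tz":-0.0488,"rx":0,"ry":0,"rz":0,"grip":255},{"tx":-0.0623,"ty":0,"tz":-0.0574,"rx":0,"ry":0,"rz":0,"grip":255},{"tx":-0.0623,"ty":0,"tz":-0.0574,"rx":0,"ry":0,"rz":0,"grip":255},{"tx":-0.0623,"ty":0,"tz":-0.0574,"rx":0,"ry":0,"rz":0,"grip":255}]'
python3 - <<'E'
from h import *
for xy,z in [((.563,.018),.0465)]: rel(*toolpose(xy,z,2.8))
c=bot.camera("scene"); save(c,"s11",(150,130,390,295),3.3)
c=bot.camera("wrist"); save(c,"w11",s=1.5)
E
```

```text
t: 12.0
tool_pos: [0.5578, 0.13, 0.1805]
tcp_rot: [0.676, -0.643, 0.259, 0.248]
force: [-0.2, -0.6, -2.7]
opening: 0.275
t [-0.0003  0.0002  0.    ] r [ 0.0005 -0.0005  0.001 ] p [0.5575 0.1302 0.1803]
```

View pics/s11.png

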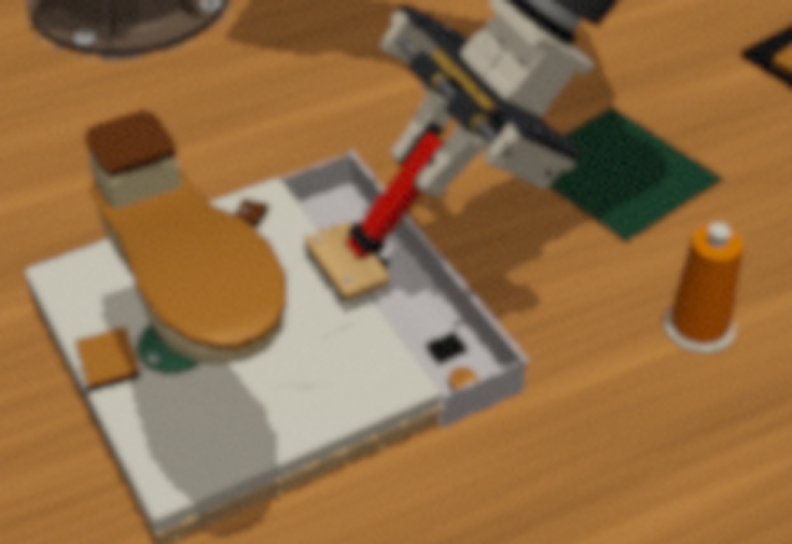

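View pics/w11.png

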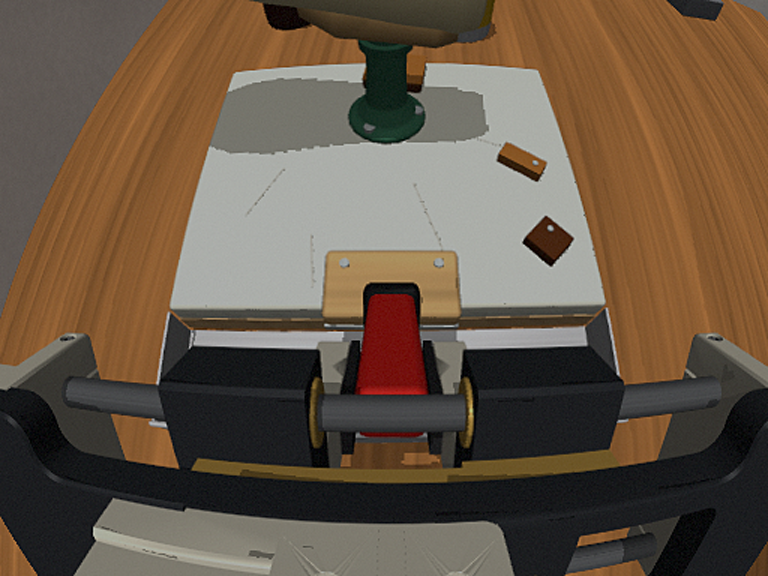

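The L is off the board (only the strip and square remain in the wrist view). I'll go to the strip and square and check the L on the way.

```bash
python3 -c "
from h import *
for xy,z in [((.563,.018),.08),((.464,-.03),.075),((.467,-.145),.068)]: rel(*toolpose(xy,z,2.8))"
```

```text
t [ 0.0219  0.0003 -0.025 ] r [ 0.0007 -0.0004  0.0007] p [0.5575 0.1302 0.2138]
t [0.0505 0.1015 0.0076] r [ 0.0007 -0.0004  0.0007] p [0.4585 0.0822 0.2088]
t [0.1312 0.1041 0.0898] r [ 0.0007 -0.0004  0.0007] p [ 0.4615 -0.0328  0.2018]
```

```bash
python3 -m crank '[{"tx":0.022,"ty":0,"tz":-0.025,"rx":0,"ry":0,"rz":0,"grip":255},{"tx":0.022,"ty":0,"tz":-0.025,"rx":0,"ry":0,"rz":0,"grip":255},{"tx":0.036,"ty":0.05,"tz":-0.01,"rx":0,"ry":0,"rz":0,"grip":255},{"tx":0.0505,"ty":0.1015,"tz":0.0076,"rx":0,"ry":0,"rz":0,"grip":255},{"tx":0.0505,"ty":0.1015,"tz":0.0076,"rx":0,"ry":0,"rz":0,"grip":255},{"tx":0.0505,"ty":0.1015,"tz":0.0076,"rx":0,"ry":0,"rz":0,"grip":255}]'
python3 - <<'E'
from h import *
for xy,z in [((.464,-.03),.075),((.467,-.145),.068)]: rel(*toolpose(xy,z,2.8))
c=bot.camera("scene"); save(c,"s12",(150,130,390,295),3.3)
c=bot.camera("wrist"); save(c,"w12",s=1.5)
E
```

```text
t: 12.85
tool_pos: [0.4587, 0.0823, 0.209]
tcp_rot: [0.676, -0.644, 0.259, 0.247]
force: [0.4, 0.4, -1.2]
opening: 0.274
t [-0.0001  0.0002  0.0002] r [-0.0002  0.0004  0.0004] p [0.4585 0.0822 0.2088]
t [0.0807 0.0029 0.0823] r [-0.0002  0.0004  0.0004] p [ 0.4615 -0.0328  0.2018]
```

View pics/s12.png

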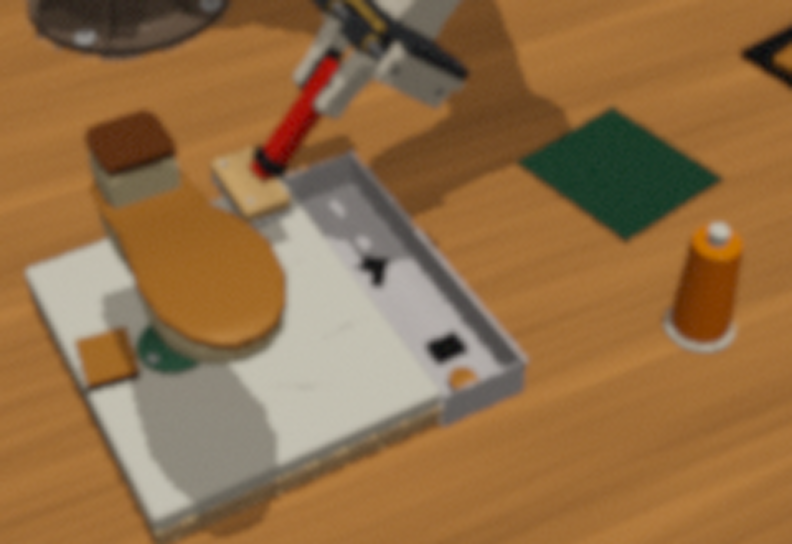

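View pics/w12.png

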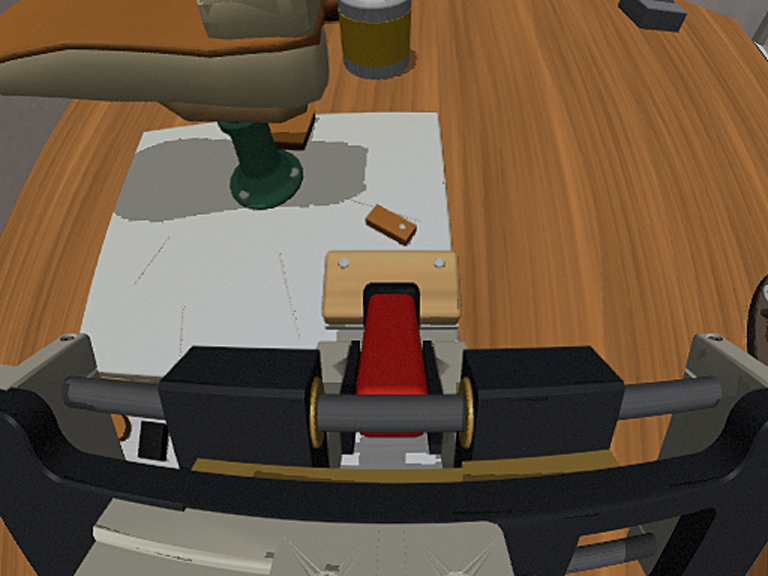

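All three are in the pan: L (375,268), rectangle and D. The strip (391,225) is straight ahead of the block. I'll continue in over it.

```bash
python3 -m crank '[{"tx":0.023,"ty":0.001,"tz":0.0235,"rx":0,"ry":0,"rz":0,"grip":255},{"tx":0.046,"ty":0.002,"tz":0.047,"rx":0,"ry":0,"rz":0,"grip":255},{"tx":0.066,"ty":0.003,"tz":0.067,"rx":0,"ry":0,"rz":0,"grip":255},{"tx":0.0807,"ty":0.003,"tz":0.0823,"rx":0,"ry":0,"rz":0,"grip":255},{"tx":0.0807,"ty":0.003,"tz":0.0823,"rx":0,"ry":0,"rz":0,"grip":255},{"tx":0.0807,"ty":0.003,"tz":0.0823,"rx":0,"ry":0,"rz":0,"grip":255}]'
python3 - <<'E'
from h import *
for xy,z in [((.467,-.145),.068),((.467,-.145),.0465),((.467,-.149),.0465)]: rel(*toolpose(xy,z,2.8))
c=bot.camera("top"); save(c,"t13",(220,150,345,260),4.5)
c=bot.camera("wrist"); save(c,"w13",s=1.5)
E
```

```text
t: 13.7
tool_pos: [0.4625, -0.0319, 0.2015]
tcp_rot: [0.676, -0.644, 0.259, 0.247]
force: [0.2, 1.1, -1.4]
opening: 0.272
t [0.0008 0.001  0.0004] r [ 0.0003  0.0004 -0.0003] p [ 0.4615 -0.0328  0.2018]
t [-0.0136  0.001   0.0164] r [ 0.0003  0.0004 -0.0003] p [ 0.4615 -0.0328  0.1803]
t [-0.0106  0.0012  0.0191] r [ 0.0003  0.0004 -0.0003] p [ 0.4615 -0.0368  0.1803]
```

View pics/t13.png

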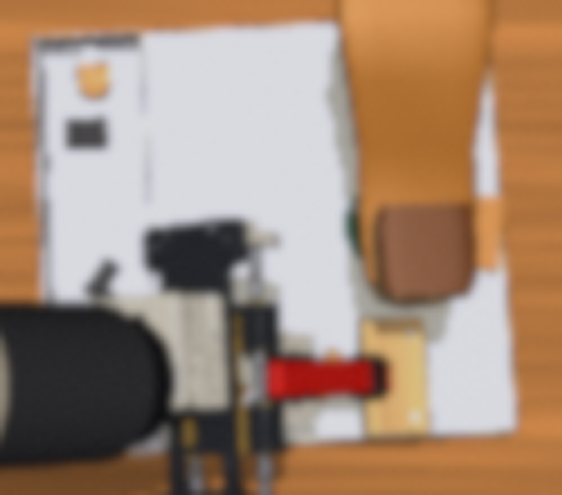

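View pics/w13.png

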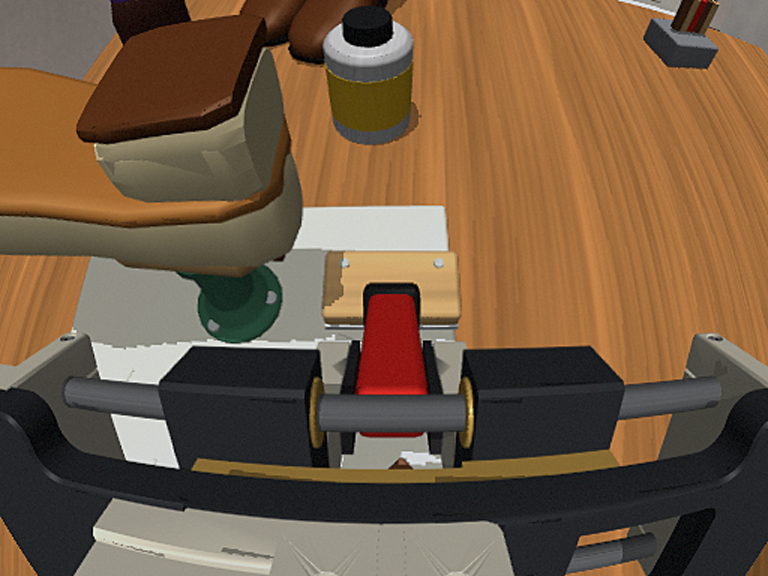

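The block is behind the strip (the strip's tip shows at (333,356), the face is at column 362). I'll lower and then rake.

```bash
python3 -m crank '[{"tx":-0.007,"ty":0.001,"tz":0.008,"rx":0,"ry":0,"rz":0,"grip":255},{"tx":-0.0136,"ty":0.001,"tz":0.0164,"rx":0,"ry":0,"rz":0,"grip":255},{"tx":-0.0136,"ty":0.001,"tz":0.0164,"rx":0,"ry":0,"rz":0,"grip":255},{"tx":-0.0136,"ty":0.001,"tz":0.0164,"rx":0,"ry":0,"rz":0,"grip":255}]'
python3 - <<'E'
from h import *
for xy,z in [((.467,-.145),.0465),((.463,-.055),.0465),((.459,.015),.0465)]: rel(*toolpose(xy,z,2.8))
E
```

```text
t: 14.3
tool_pos: [0.4614, -0.0325, 0.1802]
tcp_rot: [0.676, -0.644, 0.259, 0.247]
force: [-1.0, -0.3, -0.7]
opening: 0.27
t [ 0.0003 -0.0001  0.0001] r [-0.     -0.0001  0.0007] p [ 0.4615 -0.0328  0.1803]
t [-0.0666 -0.0005 -0.0601] r [-0.     -0.0001  0.0007] p [0.4575 0.0572 0.1803]
t [-0.1187  0.     -0.1071] r [-0.     -0.0001  0.0007] p [0.4535 0.1272 0.1803]
```

```bash
python3 -m crank '[{"tx":-0.009,"ty":0,"tz":-0.008,"rx":0,"ry":0,"rz":0,"grip":255},{"tx":-0.02,"ty":0,"tz":-0.018,"rx":0,"ry":0,"rz":0,"grip":255},{"tx":-0.032,"ty":0,"tz":-0.0288,"rx":0,"ry":0,"rz":0,"grip":255},{"tx":-0.044,"ty":0,"tz":-0.0397,"rx":0,"ry":0,"rz":0,"grip":255},{"tx":-0.056,"ty":0,"tz":-0.0505,"rx":0,"ry":0,"rz":0,"grip":255},{"tx":-0.0666,"ty":0,"tz":-0.06,"rx":0,"ry":0,"rz":0,"grip":255},{"tx":-0.0666,"ty":0,"tz":-0.06,"rx":0,"ry":0,"rz":0,"grip":255}]'
python3 - <<'E'
from h import *
for xy,z in [((.463,-.055),.0465),((.459,.015),.0465)]: rel(*toolpose(xy,z,2.8))
c=bot.camera("scene"); save(c,"s14",(150,130,390,295),3.3)
c=bot.camera("wrist"); save(c,"w14",s=1.5)
E
```

```text
t: 15.18
tool_pos: [0.4573, 0.0584, 0.1801]
tcp_rot: [0.677, -0.643, 0.26, 0.247]
force: [0.1, -0.2, -0.6]
opening: 0.271
t [ 0.0011 -0.0001  0.0007] r [-0.0012  0.0002  0.0016] p [0.4575 0.0572 0.1803]
t [-0.051   0.0003 -0.0462] r [-0.0012  0.0002  0.0016] p [0.4535 0.1272 0.1803]
```

View pics/s14.png

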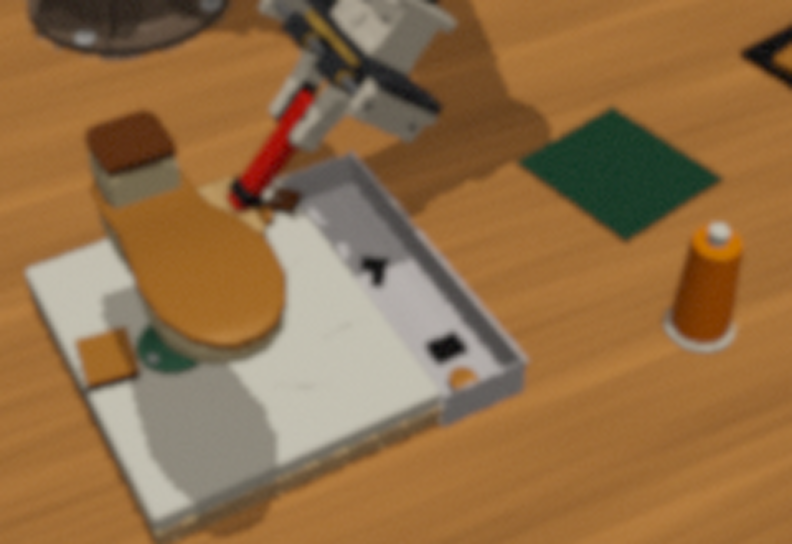

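View pics/w14.png

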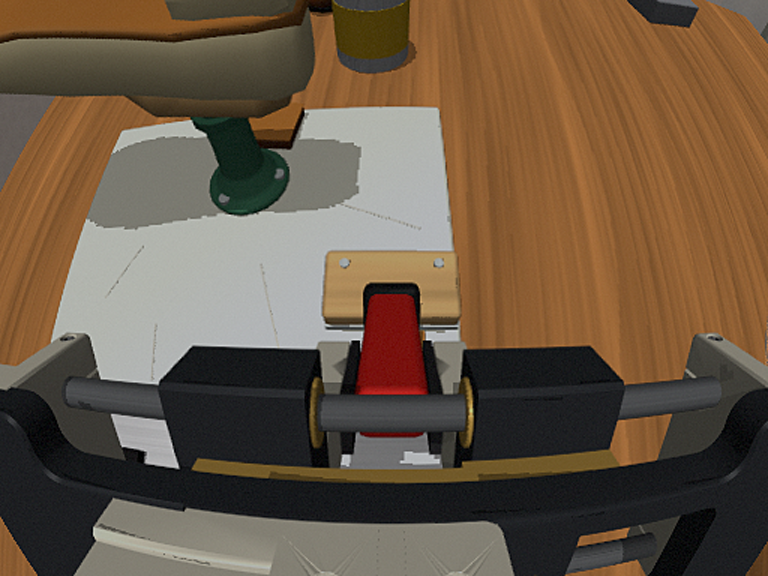

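The square (288,200) is nearing the edge and the strip (262,213) is at the face. I'll finish the stroke.

```bash
python3 -m crank '[{"tx":-0.008,"ty":0,"tz":-0.0072,"rx":0,"ry":0,"rz":0,"grip":255},{"tx":-0.018,"ty":0,"tz":-0.0163,"rx":0,"ry":0,"rz":0,"grip":255},{"tx":-0.028,"ty":0,"tz":-0.0253,"rx":0,"ry":0,"rz":0,"grip":255},{"tx":-0.038,"ty":0,"tz":-0.0344,"rx":0,"ry":0,"rz":0,"grip":255},{"tx":-0.046,"ty":0,"tz":-0.0416,"rx":0,"ry":0,"rz":0,"grip":255},{"tx":-0.053,"ty":0,"tz":-0.048,"rx":0,"ry":0,"rz":0,"grip":255},{"tx":-0.053,"ty":0,"tz":-0.048,"rx":0,"ry":0,"rz":0,"grip":255},{"tx":-0.053,"ty":0,"tz":-0.048,"rx":0,"ry":0,"rz":0,"grip":255}]'
python3 - <<'E'
from h import *
for xy,z in [((.459,.015),.0465),((.459,.015),.085)]: rel(*toolpose(xy,z,2.8))
c=bot.camera("scene"); save(c,"s15",(150,130,390,295),3.3)
E
```

```text
t: 16.27
tool_pos: [0.4531, 0.1282, 0.1802]
tcp_rot: [0.676, -0.643, 0.259, 0.248]
force: [-0.0, -0.2, -1.2]
opening: 0.272
t [ 0.0009 -0.0003  0.0006] r [ 0.0005 -0.0007  0.0012] p [0.4535 0.1272 0.1803]
t [ 0.0266 -0.0003 -0.028 ] r [ 0.0005 -0.0007  0.0012] p [0.4535 0.1272 0.2188]
```

View pics/s15.png

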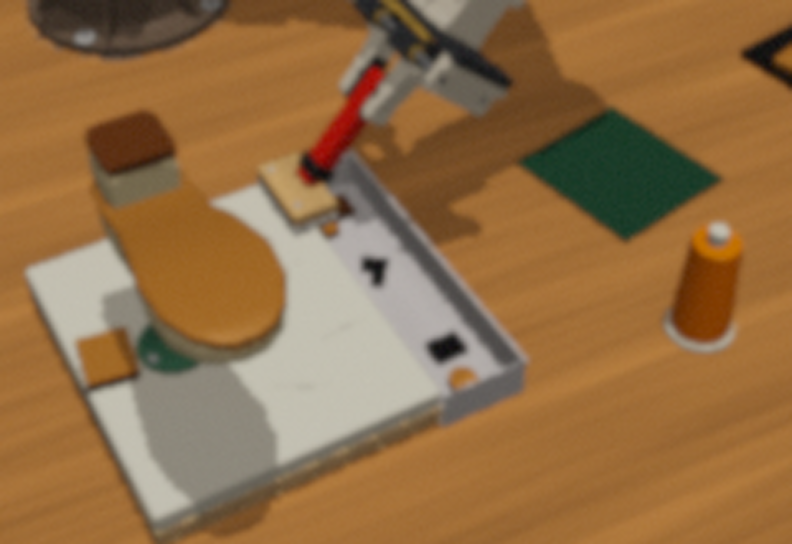

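The strip appears to have dropped (331,228). I'll lift, retreat and look at the whole board and pan.

```bash
python3 -c "
from h import *
for xy,z,y in [((.459,.015),.10,2.8),((.47,.13),.11,5),((.524,.335),.06,12.2)]: rel(*toolpose(xy,z,y))"
```

```text
t [ 0.0365 -0.0003 -0.0392] r [ 0.0006 -0.0006  0.001 ] p [0.4535 0.1272 0.2338]
t [-0.0416 -0.0126 -0.1231] r [ 0.0263 -0.0006 -0.0275] p [0.4602 0.2419 0.2438]
t [-0.2241 -0.0626 -0.2204] r [ 0.1104 -0.0005 -0.1209] p [0.5003 0.4448 0.1938]
```

```bash
python3 -m crank '[{"tx":0.0365,"ty":0,"tz":-0.039,"rx":0,"ry":0,"rz":0,"grip":255},{"tx":0.0365,"ty":0,"tz":-0.039,"rx":0,"ry":0,"rz":0,"grip":255},{"tx":0,"ty":-0.006,"tz":-0.08,"rx":0.013,"ry":0,"rz":-0.013,"grip":255},{"tx":-0.04,"ty":-0.0125,"tz":-0.123,"rx":0.026,"ry":0,"rz":-0.027,"grip":255},{"tx":-0.082,"ty":-0.025,"tz":-0.148,"rx":0.05,"ry":0,"rz":-0.052,"grip":255},{"tx":-0.127,"ty":-0.037,"tz":-0.17,"rx":0.07,"ry":0,"rz":-0.075,"grip":255},{"tx":-0.172,"ty":-0.05,"tz":-0.193,"rx":0.09,"ry":0,"rz":-0.098,"grip":255},{"tx":-0.224,"ty":-0.0625,"tz":-0.22,"rx":0.11,"ry":0,"rz":-0.121,"grip":255},{"tx":-0.224,"ty":-0.0625,"tz":-0.22,"rx":0.11,"ry":0,"rz":-0.121,"grip":255},{"tx":-0.224,"ty":-0.0625,"tz":-0.22,"rx":0.11,"ry":0,"rz":-0.121,"grip":255}]'
python3 - <<'E'
from h import *
rel(*toolpose((.524,.335),.06,12.2))
c=bot.camera("scene"); save(c,"s16",(150,130,390,295),3.3)
c=bot.camera("top"); save(c,"t16",(110,145,345,260),3.4)
c=bot.camera("wrist"); save(c,"w16",s=1.5)
E
```

```text
t: 17.58
tool_pos: [0.4999, 0.4438, 0.1922]
tcp_rot: [0.726, -0.586, 0.279, 0.227]
force: [-0.1, -0.8, -1.3]
opening: 0.272
t [ 0.0004 -0.0006 -0.0018] r [ 0.002  -0.0024  0.0008] p [0.5003 0.4448 0.1938]
```

View pics/s16.png

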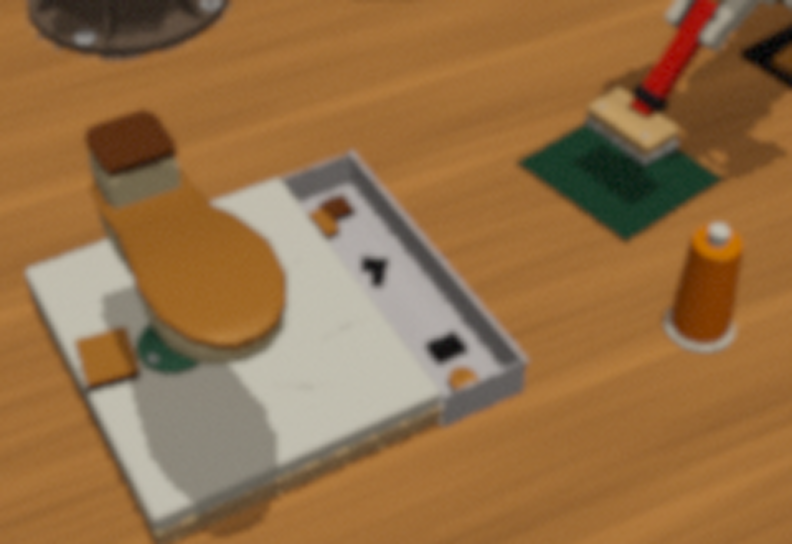

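View pics/t16.png

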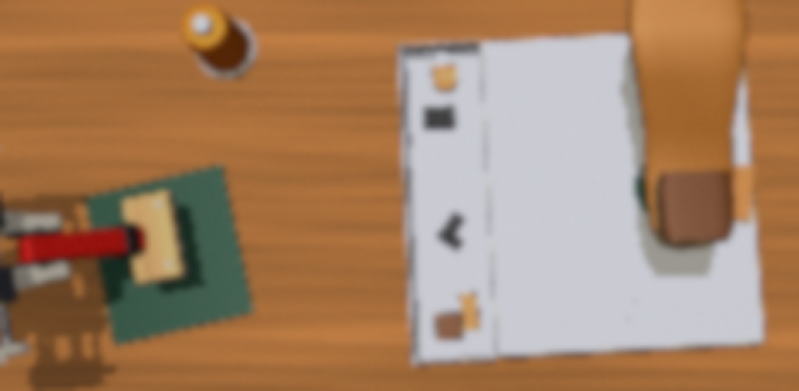

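View pics/w16.png

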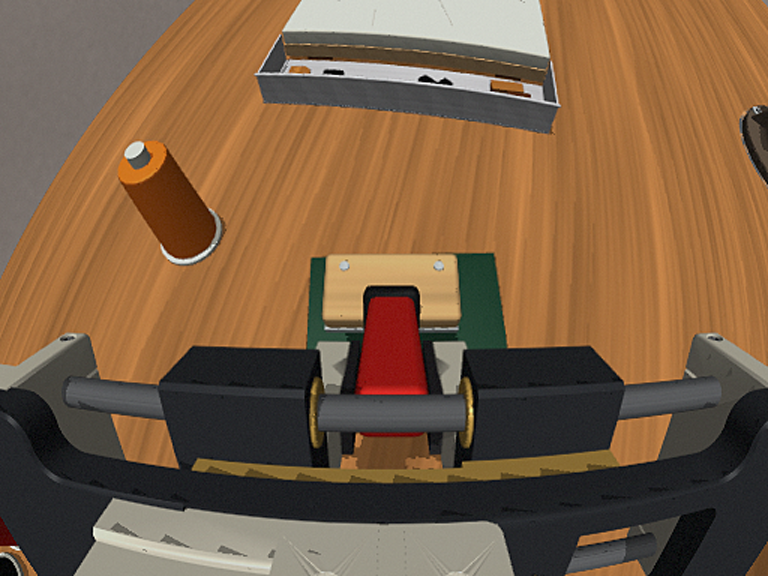

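The board is clear and all five offcuts are in the pan: D, rectangle, L, strip and square. The shoe, new lift and cone are unmoved. I'll lower the scraper onto the mat.

```bash
python3 -c "
from h import *
for z in (.02,.006,.003): rel(*toolpose((.524,.334),z,12.2))"
```

```text
t [-0.0272 -0.0001  0.0297] r [ 0.0009 -0.0002 -0.0006] p [0.5003 0.4438 0.1538]
t [-0.0366 -0.0001  0.0401] r [ 0.0009 -0.0002 -0.0006] p [0.5003 0.4438 0.1398]
t [-0.0386 -0.0001  0.0424] r [ 0.0009 -0.0002 -0.0006] p [0.5003 0.4438 0.1368]
```

```bash
python3 -m crank '[{"tx":-0.014,"ty":0,"tz":0.015,"rx":0,"ry":0,"rz":0,"grip":255},{"tx":-0.027,"ty":0,"tz":0.0297,"rx":0,"ry":0,"rz":0,"grip":255},{"tx":-0.0335,"ty":0,"tz":0.0365,"rx":0,"ry":0,"rz":0,"grip":255},{"tx":-0.0366,"ty":0,"tz":0.0401,"rx":0,"ry":0,"rz":0,"grip":255},{"tx":-0.0366,"ty":0,"tz":0.0401,"rx":0,"ry":0,"rz":0,"grip":255},{"tx":-0.0366,"ty":0,"tz":0.0401,"rx":0,"ry":0,"rz":0,"grip":255}]'
python3 -m crank '[{"tx":-0.001,"ty":0,"tz":0.0012,"rx":0,"ry":0,"rz":0,"grip":255},{"tx":-0.001,"ty":0,"tz":0.0012,"rx":0,"ry":0,"rz":0,"grip":255}]'
python3 -c "
from h import *
rel(*toolpose((.524,.334),.003,12.2))"
```

```text
t: 18.48
tool_pos: [0.5003, 0.444, 0.1403]
tcp_rot: [0.726, -0.587, 0.279, 0.225]
force: [-0.3, -0.2, -1.6]
opening: 0.269
t: 18.73
tool_pos: [0.5003, 0.444, 0.139]
tcp_rot: [0.726, -0.587, 0.279, 0.225]
force: [0.9, 0.3, -1.1]
opening: 0.272
t [-0.0013  0.0001  0.0018] r [ 0.0003  0.0007 -0.001 ] p [0.5003 0.4438 0.1368]
```

```bash
python3 -m crank '[{"tx":-0.001,"ty":0,"tz":0.0012,"rx":0,"ry":0,"rz":0,"grip":255},{"tx":-0.001,"ty":0,"tz":0.0012,"rx":0,"ry":0,"rz":0,"grip":255}]'
python3 -m crank '[{"tx":-0.0008,"ty":0,"tz":0.0009,"rx":0,"ry":0,"rz":0,"grip":255},{"tx":-0.0008,"ty":0,"tz":0.0009,"rx":0,"ry":0,"rz":0,"grip":255}]'
```

```text
t: 18.98
tool_pos: [0.5003, 0.444, 0.1374]
tcp_rot: [0.726, -0.587, 0.279, 0.225]
force: [-0.6, 0.1, -2.3]
opening: 0.271
t: 19.23
tool_pos: [0.5003, 0.4442, 0.137]
tcp_rot: [0.726, -0.587, 0.279, 0.225]
force: [-1.7, 2.7, 5.0]
opening: 0.268
```

```bash
python3 -m crank '[{"tx":0,"ty":0,"tz":0,"rx":0,"ry":0,"rz":0,"grip":255}]'; python3 - <<'E'
from h import *
c=bot.camera("scene"); save(c,"s17",(300,130,400,205),6)
E
```

```text
t: 19.35
tool_pos: [0.5003, 0.4441, 0.1371]
tcp_rot: [0.726, -0.587, 0.279, 0.225]
force: [0.3, -0.6, -0.3]
opening: 0.273
```

View pics/s17.png

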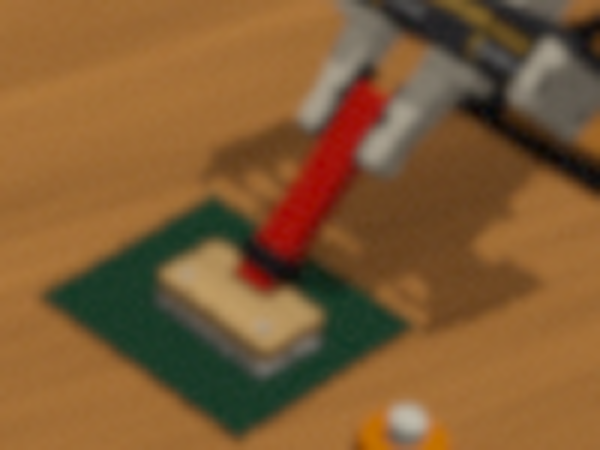

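The force rose to 5 N at z 0.137, so the block is on the mat and fully inside it. I'll release.

```bash
python3 -m crank '[{"tx":0,"ty":0,"tz":0,"rx":0,"ry":0,"rz":0,"grip":100},{"tx":0,"ty":0,"tz":0,"rx":0,"ry":0,"rz":0,"grip":100},{"tx":0,"ty":0,"tz":0,"rx":0,"ry":0,"rz":0,"grip":50},{"tx":0,"ty":0,"tz":0,"rx":0,"ry":0,"rz":0,"grip":0},{"tx":0,"ty":0,"tz":0,"rx":0,"ry":0,"rz":0,"grip":0},{"tx":0,"ty":0,"tz":0,"rx":0,"ry":0,"rz":0,"grip":0},{"tx":0,"ty":0,"tz":0,"rx":0,"ry":0,"rz":0,"grip":0},{"tx":0,"ty":0,"tz":0,"rx":0,"ry":0,"rz":0,"grip":0}]'
python3 - <<'E'
from h import *
c=bot.camera("wrist"); save(c,"w18",s=1.5)
E
```

```text
t: 20.4
tool_pos: [0.5003, 0.4442, 0.1371]
tcp_rot: [0.726, -0.587, 0.279, 0.225]
force: [-0.4, 0.2, -0.5]
opening: 0.996
```

View pics/w18.png

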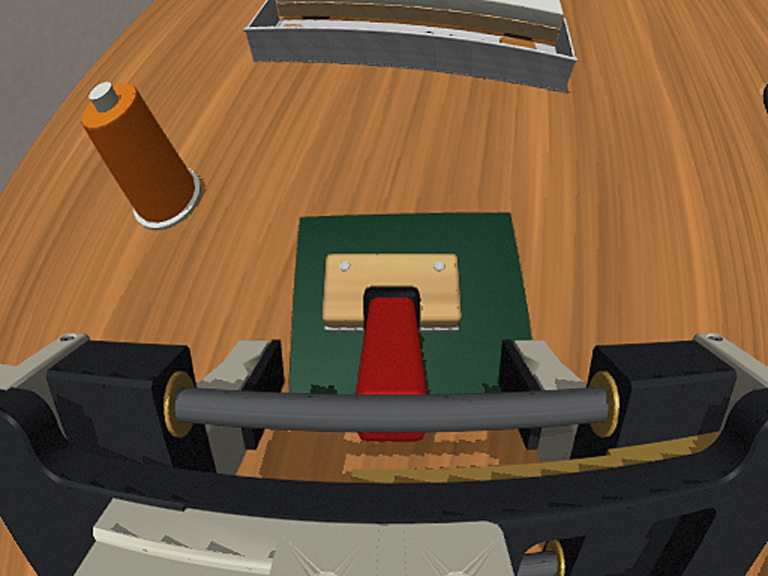

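The jaws are fully open and the scraper is standing. I'll back out along the handle axis.

```bash
python3 -m crank '[{"tx":0,"ty":0,"tz":-0.025,"rx":0,"ry":0,"rz":0,"grip":0},{"tx":0,"ty":0,"tz":-0.06,"rx":0,"ry":0,"rz":0,"grip":0},{"tx":0,"ty":0,"tz":-0.1,"rx":0,"ry":0,"rz":0,"grip":0},{"tx":0,"ty":0,"tz":-0.13,"rx":0,"ry":0,"rz":0,"grip":0},{"tx":0,"ty":0,"tz":-0.13,"rx":0,"ry":0,"rz":0,"grip":0},{"tx":0,"ty":0,"tz":-0.13,"rx":0,"ry":0,"rz":0,"grip":0}]'
python3 - <<'E'
from h import *
c=bot.camera("scene"); save(c,"s19",s=1.5)
c=bot.camera("top"); save(c,"t19",(110,145,345,260),3.4)
c=bot.camera("wrist"); save(c,"w19",s=1.5)
E
```

```text
t: 21.2
tool_pos: [0.4816, 0.5286, 0.2329]
tcp_rot: [0.726, -0.586, 0.279, 0.225]
force: [-0.5, -0.0, -0.5]
opening: 0.999
```

View pics/s19.png

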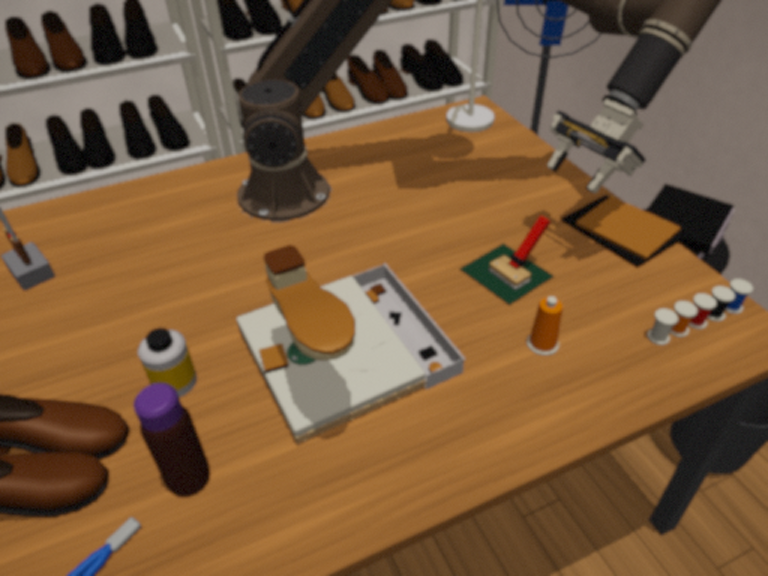

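View pics/t19.png

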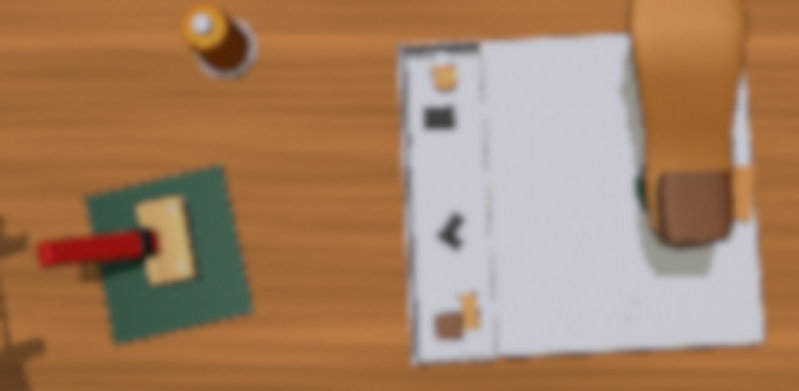

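View pics/w19.png

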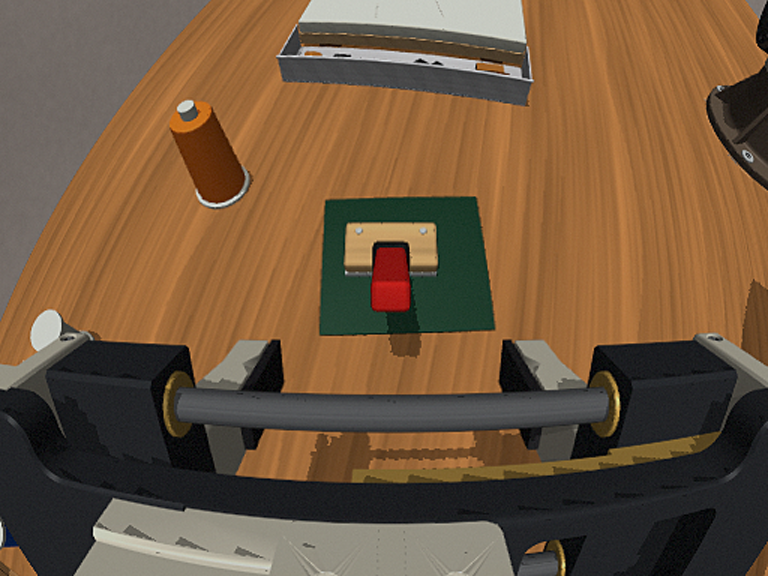

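The scraper stands upright on the mat, five offcuts are counted in the pan and the board is bare. The bystanders are in place and the robot is clear of everything, so I'll hand in.

```bash
python3 -c "
from station import bot
print(bot.job_done()); print(bot.sense()['t'])"
```

```text
the job is handed in; nothing more can be done
None
the job is handed in; nothing more can be done
```

I raked all five offcuts into the pan, stood the scraper back upright on its green mat, and handed the job in at about 21 s. I gripped the scraper by its handle and made three strokes: the D and rectangle from under the toe, then the L, then the strip and square from by the heel.

**Last checks:**
- The pictures from all three cameras show the board bare with all five offcuts in the pan. The strip lies against the square.
- The shoe, jack, new lift, cone, tin and flask look unmoved in those pictures.
- The scraper stands inside the mat and the gripper is open and clear of it.
- The forces I read were small. The largest was about 6 N, when setting the scraper down.

**What failed or disagreed:**
- My first move call was refused because the rows had no grip value, and nothing moved.
- The camera views disagreed by up to about 10 mm, most at the board's pan edge. I carried each stroke far enough past that edge to allow for it.

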